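# Make up the condiment caddies for two buffet tables

### The job

Make up the two condiment caddies for the buffet: the salt shaker, the pepper shaker and the mustard bottle go in the blue caddy, the jam and the honey in the red one. Stand each upright on the floor of a compartment of its own, in any order, setting it down without dropping it. Leave the green relish jar, the candle and the spoon beaker standing where they are.

Things in the scene. Friction and masses are not known exactly. Their poses are not given: they have to be found in the camera images.
- salt: Salt shaker, white with a white cap and a thin steel ring: straight cylinder 42 mm diameter to 70 mm height, domed cap, 86 mm high in all, about 130 g. Stands upright on the table; origin at the centre of its underside, z up, round, so yaw does not matter.
- pepper: Pepper shaker, dark brown wood with a black cap and a thin steel ring: straight cylinder 42 mm diameter to 70 mm height, domed cap, 86 mm high in all, about 130 g. Stands upright on the table; origin at the centre of its underside, z up, round, so yaw does not matter.
- mustard: Mustard bottle, all yellow with a pale paper band: straight cylinder 50 mm diameter to 74 mm height, then a narrow pointed nozzle, 102 mm high in all, about 220 g. Stands upright on the table; origin at the centre of its underside, z up, round, so yaw does not matter.
- jam: Closed glass jar, dark red jam, pale paper band and red screw lid: straight cylinder 54 mm diameter (lid and glass flush), 75 mm high in all. Stands upright on the table; origin at the centre of its underside, z up, round, so yaw does not matter. About 250 g.
- honey: Closed glass jar, amber honey, pale paper band and brass-coloured screw lid: straight cylinder 54 mm diameter (lid and glass flush), 75 mm high in all. Stands upright on the table; origin at the centre of its underside, z up, round, so yaw does not matter. About 250 g.
- caddy_blue: Blue plastic caddy: low open tray, fixed, 236 mm long (its x) by 82 wide (y) by 30 high; 3 compartments in a row, each 72 x 72 mm inside, walls 5 mm, inner floor 5 mm above the table. Origin: centre of its underside; compartment centres at x = -77, 0 and +77 mm, y = 0. Long axis roughly away from the robot; stands to the robot's left or right.
- caddy_red: Red plastic caddy: low open tray, fixed, 159 mm long (its x) by 82 wide (y) by 30 high; 2 compartments in a row, each 72 x 72 mm inside, walls 5 mm, inner floor 5 mm above the table. Origin: centre of its underside; compartment centres at x = -38.5 and +38.5 mm, y = 0. Long axis roughly away from the robot; stands to the robot's left or right.
- relish: Closed glass jar, green relish, pale paper band and green screw lid: straight cylinder 54 mm diameter (lid and glass flush), 75 mm high in all. Stands upright on the table; origin at the centre of its underside, z up, round, so yaw does not matter. A bystander: to be left standing where it is.
- candle: Blue glass with a cream candle in it, 56 mm diameter at the rim, 60 mm high. Stands upright on the table; origin at the centre of its underside, z up, round, so yaw does not matter. A bystander: to be left standing where it is.
- beaker: Steel beaker with three teaspoon handles sticking out, 56 mm diameter, beaker 80 mm and spoons 100 mm high. Stands upright on the table; origin at the centre of its underside, z up, round, so yaw does not matter. A bystander: to be left standing where it is.
Not all that is in view belongs to the job. Leave any purple look-alike of the mustard alone.

How it is judged:
By the outcome, as a careful person would: the job done as asked, in the order asked, and still so for the second after the job is handed in, with the robot touching nothing.
It also fails if it takes over 128 s, if anything falls off the work surface, if the arm or the gripper's body presses on something with over 40 N, if the wrist force passes 120 N, or if a joint passes its speed limit or range.

### The arm

A 6-joint arm with a two-finger parallel gripper is mounted at the origin on the work surface. World frame = base frame: x ahead of the robot, y to its left, z up, the work surface at z = 0. Lengths are in m, angles in rad, forces in N, time in s.
With the tool pointing down it reaches from about 0.225 to 0.875 m from the base axis. Payload 3.4 kg.
Tool frame: the origin (TCP) lies at the very end of the fingers, on their centre line; the grasp point (between the pads) lies behind it (manip.grasp_offset is the z of the grasp point in the tool frame, in m); z points along the fingers, y is the line along which they close (so a half turn about z gives the same grasp; the last joint's range is limited). The gripper opens to 85 mm and grips with 20 to 120 N. Pads are 22 mm wide; open, the fingers measure 114 mm over their backs; the gripper's body (76 mm by 85 mm) begins 54 mm behind the grasp point. The pads swing forward as they close: fully open they stand 13 mm farther back than shut.
Start: joints at [-1.259, 0.276, 1.505, -0, 1.361, -0.121], TCP at [0.241, -0.522, 0.199] pointing down, gripper open.
Joint ranges: [-2.89, 2.89], [-0.75, 2.08], [0.22, 2.7], [-1.18, 4.32], [0.11, 2.71], [-2.7, 2.7]. Speed limits (rad/s): [2.57, 2.57, 3.14, 3.14, 3.14, 3.14].

### API

Orientations are given as a unit quaternion [w, x, y, z].
In Python, from rig import manip gives the robot as it stands.
- The arm moves only by the shell command python3 -m pendant 'ROWS' [FORCE]. ROWS is JSON, a list of rows, each an object of numbers: "dx", "dy", "dz": the shift along the tool's x, y, z in m; "rx", "ry", "rz": the turn, a rotation vector about the tool's x, y, z in degrees; "hand": the finger opening in m, from 0 to 0.0854. In form: [{"dx": .., "dy": .., "dz": .., "rx": .., "ry": .., "rz": .., "hand": ..}, ...]. A call has 1 to 12 rows; each row shifts and turns the commanded pose from where the row before left it, along the tool's axes as they then stand; what a row does not reach is not made up. A row lasts 1/12 s, in which the tool goes at most 41.7 mm and 7.16 degrees, less where a joint would pass 70% of its speed; a pose out of reach is approached as far as the arm can. A call is refused whole if a number of a shift passes 0.0417 or a number of a turn 7.16, either way. A call with a gripper value outside its range is refused whole. The fingers move at their own pace and stop on an object; FORCE is the grip in N (left out, the last holds). Time passes only in rows, so rows that do not move let the fingers close. It gives the time, the measured TCP pose, the force, the opening and the grip force at its end, in the units of the state.
- manip.get_state(): the state, without advancing time (a new reading comes with each control period).
- manip.get_image(name): name is "side" or "top" or "wrist"; returns a dict with "frame" (480x640x3 uint8, red, green, blue), "fx", "fy", "cx", "cy" (pixels), "position" and "attitude" of the camera in the world; the wrist camera has in their place "mount" (4x4, takes a point from camera to tool coordinates, whose origin is the TCP and whose axes are the flange's). Camera axes: x right, y up, looking along -z (the intrinsics and any distortion apply to the point x, -y, -z); pixel columns grow to the right and rows downward; lengths in m; the calibration is good to about 2 mm. A picture is of the moment at which its call begins: read the wrist's pose just before it. There is no depth.
- manip.sign_off(): hands the job in; it is judged then, once.
The state is a dict: "clock": time; "qpos": joint angles; "qd": joint speeds; "effort": joint torques, N m; "position": TCP position; "ee_rot": TCP orientation; "contact_force": force on the tool from outside, world axes, zero at the start; "moment": the same for the moment, N m; "width": finger opening in m; "gripper_force": force on a finger pad.
Only numpy, scipy, OpenCV 4.12 (cv2) and the standard library are available. Lean on these libraries where they do the work, as an engineer would, in place of code of your own. Each camera call takes 0.05 s, during which the arm holds its last target. There are 200 camera calls.

## Working session

There is one attempt and no reset: what is moved stays moved. The work goes in short steps, Python scripts to look and compute and a shell command to move; the robot and the scene stay as the last step left them, time stands still between calls to the robot, and variables do not carry over. Pictures are saved under pics/ and viewed, at most 16 in all, crops included, and the job is handed in when it is done.

```bash
mkdir -p pics; ls; python3 - <<'E'
from rig import manip
import cv2
print(manip.get_state(), manip.grasp_offset)
for n in("top","side"):
    im=manip.get_image(n); cv2.imwrite(f"pics/{n}0.png",im["frame"][:,:,::-1])
    print({k:v for k,v in im.items() if k!="frame"})
E
```

```text
pics
{'clock': 0.0, 'qpos': array([-1.25895578e+00,  2.76572375e-01,  1.50612780e+00,  1.12068149e-05,
        1.36070783e+00, -1.21005714e-01]), 'qd': array([ 0.00123491,  0.00164404,  0.00107235, -0.00074498, -0.00099493,
       -0.00029051]), 'effort': array([ 5.08799094e-04, -4.16771007e+01, -2.45803213e+01, -1.33925200e-04,
        1.08699489e-02,  3.18207924e-06]), 'position': array([ 0.24100125, -0.52140751,  0.1976548 ]), 'ee_rot': array([-9.04071627e-04,  9.76671634e-01,  2.14736340e-01, -8.10227543e-05]), 'contact_force': array([ 0.26861638, -0.10626565, -1.0103185 ]), 'moment': array([ 0.01822098, -0.00639589,  0.01364089]), 'gripper_force': 0.0, 'width': 0.08538702045558957} -0.0187
{'fx': 455.12635108453594, 'fy': 455.12635108453594, 'cx': 316.3361053256217, 'cy': 237.1177903895342, 'position': array([0.35226584, 0.01715031, 0.95107427]), 'attitude': array([ 0.70895712,  0.06245163, -0.06668432, -0.6993088 ])}
{'fx': 503.3662244142205, 'fy': 503.3662244142205, 'cx': 316.7823363500699, 'cy': 243.54808510855196, 'position': array([0.21332689, 0.67916198, 0.64311726]), 'attitude': array([-0.21025482, -0.09807559,  0.4215463 ,  0.87662581])}
```

View pics/top0.png

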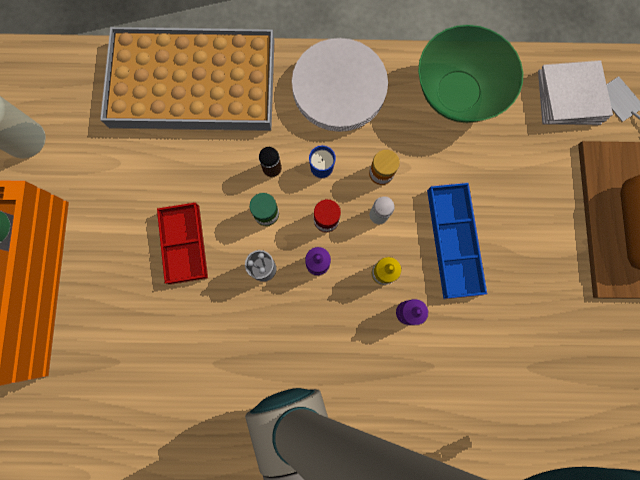

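View pics/side0.png

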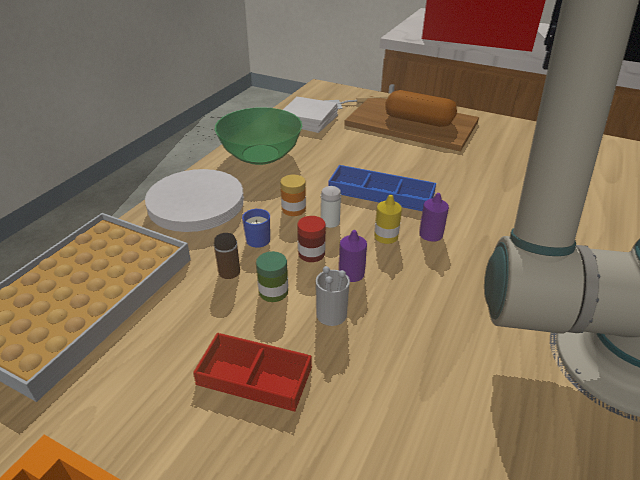

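The top view shows pepper (270,161), candle (322,161), honey (385,165), relish (264,208), jam (327,214), salt (383,208), beaker (260,265) and mustard (388,269). There are purple look-alikes at (318,261) and (412,312), the red caddy is at (182,244) and the blue at (457,241). The side view shows the same set, with mustard at (388,220), honey (293,196), salt (331,206), jam (311,240) and pepper (227,256).

Mustard candidates are top (388,269), (318,261) and (412,312). Only (388,269) is yellow with a pale band, so that is the mustard. I'll confirm it in an enlarged crop.

```bash
cat > h.py <<'E'
import numpy as np, cv2
from scipy.spatial.transform import Rotation as R
def rot(q): return R.from_quat([q[1],q[2],q[3],q[0]])
def ray(im,u,v,pose=None):
    d=np.array([(u-im["cx"])/im["fx"],-(v-im["cy"])/im["fy"],-1.])
    if pose is None: return im["position"],rot(im["attitude"]).apply(d)
    M=im["mount"]; Rw=rot(pose["ee_rot"])
    return pose["position"]+Rw.apply(M[:3,3]),Rw.apply(M[:3,:3]@d)
def plane(im,u,v,z,pose=None):
    o,d=ray(im,u,v,pose); return o+d*(z-o[2])/d[2]
def proj(im,p):
    c=rot(im["attitude"]).inv().apply(np.asarray(p)-im["position"])
    return np.array([im["cx"]+im["fx"]*c[0]/-c[2], im["cy"]-im["fy"]*c[1]/-c[2]])
def tri(r1,r2):
    (a,d),(b,e)=r1,r2
    s=np.linalg.lstsq(np.c_[d,-e],b-a,rcond=None)[0]
    p,q=a+d*s[0],b+e*s[1]; return (p+q)/2,np.linalg.norm(p-q)
E
python3 - <<'E'
from rig import manip
import cv2,pickle
T=manip.get_image("top");S=manip.get_image("side"); pickle.dump((T,S),open("ts.pkl","wb"))
t=T["frame"][135:345,140:500,::-1]; s=S["frame"][150:420,180:470,::-1]
cv2.imwrite("pics/tc.png",cv2.resize(t,(792,462),interpolation=cv2.INTER_CUBIC))   # 2.2
cv2.imwrite("pics/sc.png",cv2.resize(s,(638,594),interpolation=cv2.INTER_CUBIC))  # 2.2
E
```

```text
(no output)
```

View pics/tc.png

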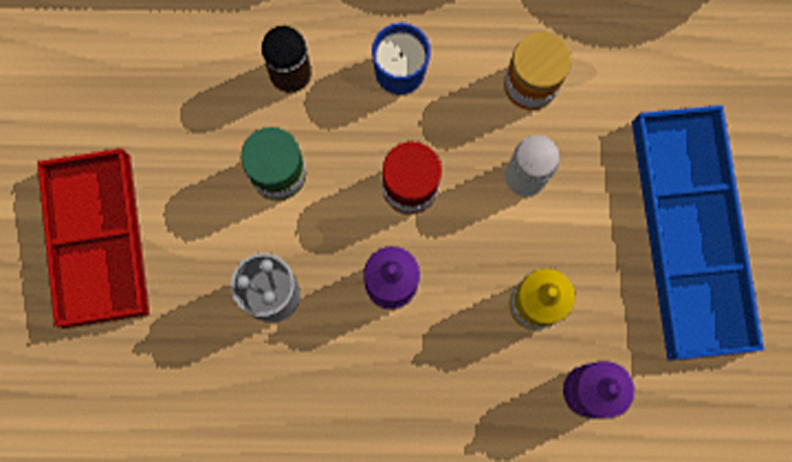

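View pics/sc.png

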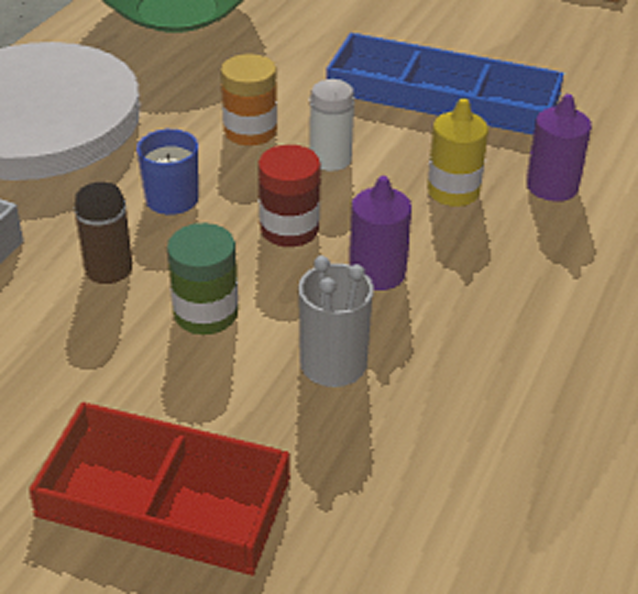

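The crops confirm it. Yellow bottle with pale band is the mustard at top-crop (545,297). Jam has the red lid at (412,171), honey the brass lid at (541,62), salt is white at (537,160) and pepper is dark with a black cap at (285,50). Next I'll triangulate the tops and the caddies.

```bash
python3 - <<'E'
import pickle; from h import *
T,S=pickle.load(open("ts.pkl","rb"))
np.set_printoptions(precision=4,suppress=True)
tp=lambda u,v:(140+u/2.2,135+v/2.2); sp=lambda u,v:(180+u/2.2,150+v/2.2)
P=dict(honey=((541,62),(249,69)),jam=((412,171),(289,161)),salt=((539,153),(332,85)),pepper=((284,40),(101,189)),mustard=((551,292),(463,101)),
relish=((272,156),(202,240)),candle=((401,54),(169,147)),
b0=((634,116),(349,36)),b1=((722,106),(328,75)),b3=((668,359),(563,73)),
r0=((39,161),(32,487)),r1=((127,150),(84,404)),r2=((148,313),(289,455)),r3=((57,327),(250,550)))
for k,(a,b) in P.items():
    p,e=tri(ray(T,*tp(*a)),ray(S,*sp(*b))); print(k,p,"gap",round(e,4))
hsv=cv2.cvtColor(T["frame"],cv2.COLOR_RGB2HSV)
for n,box,lo,hi in(("blue",(420,170,500,310),(105,120,50),(125,255,255)),("red",(140,190,225,300),(0,180,60),(6,255,255))):
    m=cv2.inRange(hsv,lo,hi); k=np.zeros_like(m); k[box[1]:box[3],box[0]:box[2]]=255
    c=max(cv2.findContours(m&k,0,2)[0],key=cv2.contourArea)
    w=np.array([plane(T,u,v,.03)[:2] for u,v in c[:,0]],np.float32)
    print(n,cv2.minAreaRect(w))
for n,c in(("b",[(634,116),(722,106),(763,350),(668,359)]),("r",[(39,161),(127,150),(148,313),(57,327)])):
    w=np.array([plane(T,*tp(*q),.03)[:2] for q in c]); print(n,w,w.mean(0))
E
```

```text
honey [ 0.6715 -0.1256  0.0716] gap 0.004
jam [ 0.5663 -0.0074  0.0733] gap 0.0045
salt [ 0.581  -0.1211  0.0827] gap 0.002
pepper [0.6825 0.1099 0.0833] gap 0.0004
mustard [ 0.4545 -0.1268  0.0996] gap 0.0026
relish [0.5781 0.119  0.0748] gap 0.0048
candle [0.6829 0.0035 0.0567] gap 0.0045
b0 [ 0.6102 -0.2082  0.0845] gap 0.0099
b1 [ 0.6771 -0.3335 -0.0536] gap 0.0156
b3 [ 0.3955 -0.2284  0.0902] gap 0.0054
r0 [0.581  0.3448 0.0264] gap 0.0022
r1 [0.5956 0.2642 0.0201] gap 0.0042
r2 [0.4405 0.2357 0.0181] gap 0.0051
r3 [0.4262 0.318  0.0222] gap 0.0054
blue ((0.5229521989822388, -0.27498412132263184), (0.2347818911075592, 0.0888437032699585), 6.497141361236572)
red ((0.5081110000610352, 0.2890157997608185), (0.16045519709587097, 0.08731447160243988), 10.165432929992676)
b [[ 0.6317 -0.2212]
 [ 0.643  -0.3061]
 [ 0.4107 -0.3326]
 [ 0.4014 -0.245 ]] [ 0.5217 -0.2762]
r [[0.579  0.343 ]
 [0.591  0.2607]
 [0.4369 0.2321]
 [0.423  0.3146]] [0.5075 0.2876]
```

```bash
cat > go.py <<'E'
import sys; from rig import manip; from h import *
# usage: go.py x y z yaw_deg : prints what is left, in tool axes
s=manip.get_state(); r=rot(s["ee_rot"]); X=r.apply([1,0,0])
yaw=np.degrees(np.arctan2(X[1],X[0])); Z=r.apply([0,0,1])
print("t %.2f pos %s yaw %.1f tilt %.1f w %.4f grip %.1f F %s"%(s["clock"],s["position"].round(4),yaw,np.degrees(np.arccos(-Z[2])),s["width"],s["gripper_force"],s["contact_force"].round(1)))
if len(sys.argv)>3:
    a=list(map(float,sys.argv[1:])); print("left now-axes",r.inv().apply(np.array(a[:3])-s["position"]).round(4))
    if len(a)>3:
        q=np.radians(a[3]);d=np.array(a[:3])-s["position"];c,n=np.cos(q),np.sin(q)
        print("rz",round(yaw-a[3],2),"left after turn",[round(v,4) for v in(c*d[0]+n*d[1],n*d[0]-c*d[1],-d[2])])
E
python3 -m pendant '[{"rz":6.2},{"rz":6.2},{"rz":6.2},{"dx":0.027,"dy":-0.0257},{"dx":0.027,"dy":-0.0257},{"dx":0.027,"dy":-0.0257},{"dx":0.027,"dy":-0.0257},{"dx":0.027,"dy":-0.0257},{"dx":0.027,"dy":-0.0257},{"dx":0.027,"dy":-0.0257},{"dx":0.027,"dy":-0.0257},{"dx":0.027,"dy":-0.0257}]'
python3 go.py .581 -.121 .2 6.3
```

```text
t 0.20 pos [ 0.2411 -0.5217  0.1979] yaw 24.8 tilt 0.1 w 0.0855 grip 0.0 F [-0.5 -0.2  1.2]
left now-axes [ 0.4766 -0.2212 -0.0017]
rz 18.5 left after turn [np.float64(0.3819), np.float64(-0.3609), np.float64(-0.0021)]invalid input
```

```bash
python3 -m pendant '[{"dx":0,"dy":0,"dz":0,"rx":0,"ry":0,"rz":6.2,"hand":0.085}]'; echo " rc $?"; python3 -m pendant --help | head
```

```text
clock: 0.28
position: [0.2411, -0.5218, 0.1982]
ee_rot: [-0.0, 0.987, 0.161, -0.0]
contact_force: [-0.2, -0.0, 0.0]
width: 0.0851
gripper_force: 0.0
 rc 0invalid input: not JSON, or not a number
```

```bash
python3 -m pendant '[{"rz":6.2,"hand":0.085},{"rz":6.2,"hand":0.085},{"dx":0.027,"dy":-0.0257,"hand":0.085}]' || echo; echo; python3 -m pendant '[{"dx":0.027,"dy":-0.0257,"dz":0,"rx":0,"ry":0,"rz":0}]'; python3 go.py .581 -.121 .2 6.3
```

```text
t 0.28 pos [ 0.2411 -0.5218  0.1982] yaw 18.5 tilt 0.0 w 0.0851 grip 0.0 F [-0.2 -0.   0. ]
left now-axes [ 0.4495 -0.2722 -0.0016]
rz 12.2 left after turn [np.float64(0.3818), np.float64(-0.3611), np.float64(-0.0018)]invalid input
invalid input
```

All keys are needed in every row.

```bash
python3 -m pendant '[{"dx":0,"dy":0,"dz":0,"rx":0,"ry":0,"rz":6.1,"hand":0.085},{"dx":0,"dy":0,"dz":0,"rx":0,"ry":0,"rz":6.1,"hand":0.085},{"dx":0.027,"dy":-0.0257,"dz":0,"rx":0,"ry":0,"rz":0,"hand":0.085},{"dx":0.027,"dy":-0.0257,"dz":0,"rx":0,"ry":0,"rz":0,"hand":0.085},{"dx":0.027,"dy":-0.0257,"dz":0,"rx":0,"ry":0,"rz":0,"hand":0.085},{"dx":0.027,"dy":-0.0257,"dz":0,"rx":0,"ry":0,"rz":0,"hand":0.085},{"dx":0.027,"dy":-0.0257,"dz":0,"rx":0,"ry":0,"rz":0,"hand":0.085},{"dx":0.027,"dy":-0.0257,"dz":0,"rx":0,"ry":0,"rz":0,"hand":0.085},{"dx":0.027,"dy":-0.0257,"dz":0,"rx":0,"ry":0,"rz":0,"hand":0.085},{"dx":0.027,"dy":-0.0257,"dz":0,"rx":0,"ry":0,"rz":0,"hand":0.085},{"dx":0.027,"dy":-0.0257,"dz":0,"rx":0,"ry":0,"rz":0,"hand":0.085}]'
python3 go.py .581 -.121 .2 6.3; python3 - <<'E'
from rig import manip; import cv2,pickle
s=manip.get_state(); W=manip.get_image("wrist"); pickle.dump((s,W),open("w1.pkl","wb")); cv2.imwrite("pics/w1.png",W["frame"][:,:,::-1]); print(W["mount"].round(3),W["fx"],W["cx"],W["cy"])
E
```

```text
clock: 1.2
position: [0.4577, -0.2634, 0.1985]
ee_rot: [0.0, 0.998, 0.056, 0.0]
contact_force: [0.4, -0.6, -0.3]
width: 0.0846
gripper_force: 0.0
t 1.20 pos [ 0.4577 -0.2634  0.1985] yaw 6.4 tilt 0.0 w 0.0846 grip 0.0 F [ 0.4 -0.6 -0.3]
left now-axes [ 0.1384 -0.1278 -0.0015]
rz 0.09 left after turn [np.float64(0.1382), np.float64(-0.128), np.float64(-0.0015)]
[[ 0.     0.963  0.269  0.069]
 [ 1.    -0.    -0.    -0.001]
 [-0.     0.269 -0.963 -0.175]
 [ 0.     0.     0.     1.   ]] 407.27319758348983 325.6980999441594 240.85929046290244
```

View pics/w1.png

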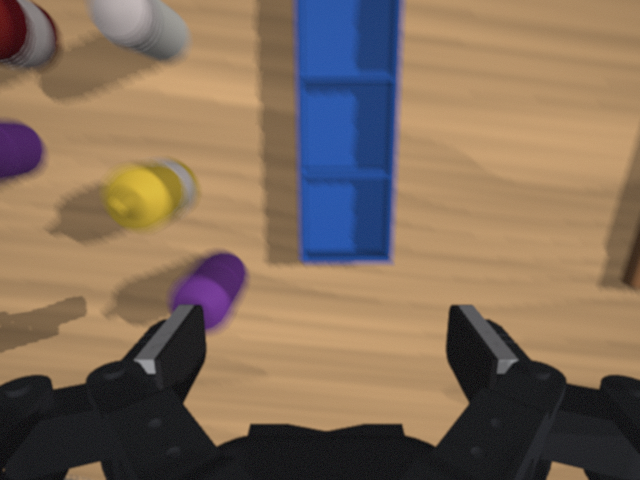

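The wrist view is aligned with the blue caddy: its edges run vertically, with the near rim corners at about (300,262) and (392,262). Mustard is at (145,195) and salt at (135,25). The arm was still moving, so I'll take a settled frame and measure that.

```bash
cat > wm.py <<'E'
import sys; from rig import manip; import pickle; from h import *
s=manip.get_state(); W=manip.get_image("wrist"); pickle.dump((s,W),open(sys.argv[1]+".pkl","wb"))
cv2.imwrite(f"pics/{sys.argv[1]}.png",W["frame"][:,:,::-1])
hsv=cv2.cvtColor(W["frame"],cv2.COLOR_RGB2HSV)
C=dict(blue=((105,120,50),(125,255,255),.03),red=((0,180,60),(6,255,255),.03),yellow=((24,150,60),(33,255,255),.074))
for n,(lo,hi,z) in C.items():
    cs=[c for c in cv2.findContours(cv2.inRange(hsv,lo,hi),0,2)[0] if cv2.contourArea(c)>1500]
    for c in cs:
        w=np.array([plane(W,u,v,z,s)[:2] for u,v in c[:,0]],np.float32)
        print(n,cv2.boundingRect(c),[np.round(q,4) for q in cv2.minAreaRect(w)])
E
python3 wm.py w2; python3 go.py .581 -.121 .2 6.3
```

```text
blue (309, 0, 106, 273) [array([ 0.5181, -0.2767]), array([0.2171, 0.0802]), np.float64(6.5768)]
t 1.30 pos [ 0.4598 -0.2606  0.1984] yaw 6.7 tilt 0.2 w 0.0848 grip 0.0 F [-0.4 -1.  -0.7]
left now-axes [ 0.1368 -0.1244 -0.001 ]
rz 0.44 left after turn [np.float64(0.1358), np.float64(-0.1255), np.float64(-0.0016)]
```

```bash
python3 - <<'E'
import pickle; from h import *
s,W=pickle.load(open("w2.pkl","rb")); T,S=pickle.load(open("ts.pkl","rb"))
im=W["frame"][:300,80:420,::-1]; cv2.imwrite("pics/w2c.png",cv2.resize(im,(680,600),interpolation=cv2.INTER_CUBIC))
E
```

```text
(no output)
```

View pics/w2c.png

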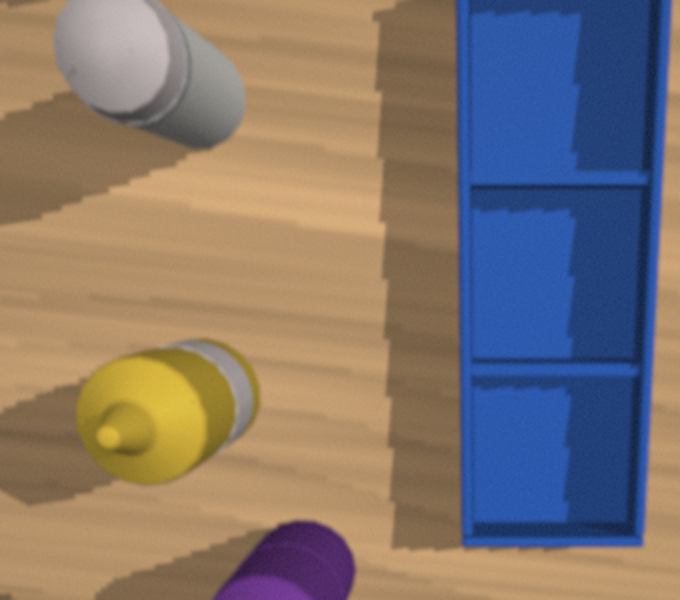

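Settled crop: the blue near rim corners are at crop (465,545) and (641,545), the divider tops at v≈368 and 183, the mustard tip at (107,436) and the salt cap centre at about (112,52).

```bash
python3 - <<'E'
import pickle; from h import *
np.set_printoptions(precision=4,suppress=True)
s,W=pickle.load(open("w2.pkl","rb")); T,S=pickle.load(open("ts.pkl","rb"))
wp=lambda u,v:(80+u/2,v/2); tp=lambda u,v:(140+u/2.2,135+v/2.2); sp=lambda u,v:(180+u/2.2,150+v/2.2)
for n,w,t,sd in(("nearL",(465,545),(668,359),None),("nearR",(641,545),(763,350),(563,73)),("mustard",(107,436),(551,292),(463,101)),("salt",(112,52),(539,153),(332,85)),
  ("farL",None,(634,116),(328,75)),("farR",None,(722,106),(349,36))):
    rs=[ray(W,*wp(*w),s)] if w else []
    rs.append(ray(T,*tp(*t)))
    if sd: rs.append(ray(S,*sp(*sd)))
    for i in range(len(rs)):
        for j in range(i): print(n,j,i,*tri(rs[j],rs[i]))
for n,q in(("nearL",(465,545)),("nearR",(641,545)),("d1L",(470,369)),("d1R",(640,367)),("d2L",(470,183)),("d2R",(650,181))): print(n,plane(W,*wp(*q),.03,s))
E
```

```text
nearL 0 1 [ 0.4014 -0.2498  0.017 ] 0.0024694777438014335
nearR 0 1 [ 0.4118 -0.3323  0.0248] 0.0045773906150758
nearR 0 2 [ 0.4134 -0.3296  0.0286] 0.0013214240644179413
nearR 1 2 [ 0.4123 -0.3336  0.0267] 0.002669829219236333
mustard 0 1 [ 0.4546 -0.1258  0.1018] 0.0037457374778298268
mustard 0 2 [ 0.4555 -0.1245  0.1009] 0.0007762712595627125
mustard 1 2 [ 0.4545 -0.1268  0.0996] 0.0025927384352968305
salt 0 1 [ 0.5788 -0.1206  0.0871] 0.00014597981188995662
salt 0 2 [ 0.5802 -0.119   0.0841] 0.0018214542848020365
salt 1 2 [ 0.581  -0.1211  0.0827] 0.001971750664872585
farL 0 1 [ 0.6341 -0.2233  0.0221] 3.5312213180865284e-06
farR 0 1 [ 0.6476 -0.3088  0.0209] 0.0035090771036108523
nearL [ 0.4053 -0.2508  0.03  ]
nearR [ 0.4145 -0.3289  0.03  ]
d1L [ 0.4838 -0.2445  0.03  ]
d1R [ 0.4929 -0.3155  0.03  ]
d2L [ 0.5573 -0.2365  0.03  ]
d2R [ 0.5662 -0.3074  0.03  ]
```

Heights agree: mustard tip 0.101, salt top 0.084–0.087, jars 0.073, and the blue rim 0.02–0.03. I'll take the blue centre as (.525,-.276) with yaw 6.4°. Going to the salt.

```bash
python3 -m pendant '[{"dx":0.0226,"dy":-0.0209,"dz":0,"rx":0,"ry":0,"rz":0.3,"hand":0.085},{"dx":0.0226,"dy":-0.0209,"dz":0,"rx":0,"ry":0,"rz":0,"hand":0.085},{"dx":0.0226,"dy":-0.0209,"dz":0,"rx":0,"ry":0,"rz":0,"hand":0.085},{"dx":0.0226,"dy":-0.0209,"dz":0,"rx":0,"ry":0,"rz":0,"hand":0.085},{"dx":0.0226,"dy":-0.0209,"dz":0,"rx":0,"ry":0,"rz":0,"hand":0.085},{"dx":0.0226,"dy":-0.0209,"dz":0,"rx":0,"ry":0,"rz":0,"hand":0.085},{"dx":0,"dy":0,"dz":0,"rx":0,"ry":0,"rz":0,"hand":0.085},{"dx":0,"dy":0,"dz":0,"rx":0,"ry":0,"rz":0,"hand":0.085}]'
python3 go.py .580 -.120 .033 6.4
```

```text
clock: 1.97
position: [0.5785, -0.1255, 0.1979]
ee_rot: [0.0, 0.999, 0.054, -0.001]
contact_force: [0.9, 0.0, 0.7]
width: 0.085
gripper_force: 0.0
t 1.97 pos [ 0.5785 -0.1255  0.1979] yaw 6.2 tilt 0.1 w 0.0850 grip 0.0 F [0.9 0.  0.7]
left now-axes [ 0.0023 -0.0054  0.1649]
rz -0.18 left after turn [np.float64(0.0021), np.float64(-0.0053), np.float64(0.1649)]
```

```bash
python3 -m pendant '[{"dx":0.002,"dy":-0.005,"dz":0.03,"rx":0,"ry":0,"rz":0,"hand":0.085},{"dx":0,"dy":0,"dz":0.035,"rx":0,"ry":0,"rz":0,"hand":0.085},{"dx":0,"dy":0,"dz":0.035,"rx":0,"ry":0,"rz":0,"hand":0.085},{"dx":0,"dy":0,"dz":0.035,"rx":0,"ry":0,"rz":0,"hand":0.085},{"dx":0,"dy":0,"dz":0.03,"rx":0,"ry":0,"rz":0,"hand":0.085},{"dx":0,"dy":0,"dz":0,"rx":0,"ry":0,"rz":0,"hand":0.085},{"dx":0,"dy":0,"dz":0,"rx":0,"ry":0,"rz":0,"hand":0.036},{"dx":0,"dy":0,"dz":0,"rx":0,"ry":0,"rz":0,"hand":0.036},{"dx":0,"dy":0,"dz":0,"rx":0,"ry":0,"rz":0,"hand":0.036},{"dx":0,"dy":0,"dz":0,"rx":0,"ry":0,"rz":0,"hand":0.036},{"dx":0,"dy":0,"dz":0,"rx":0,"ry":0,"rz":0,"hand":0.036}]' 40
python3 go.py .580 -.120 .033 6.4
```

```text
clock: 2.88
position: [0.5817, -0.1214, 0.0363]
ee_rot: [0.001, 0.999, 0.053, 0.002]
contact_force: [0.5, 0.9, 5.7]
width: 0.0386
gripper_force: 39.3
t 2.88 pos [ 0.5817 -0.1214  0.0363] yaw 6.1 tilt 0.3 w 0.0386 grip 39.3 F [0.5 0.9 5.7]
left now-axes [-0.0016 -0.0015  0.0033]
rz -0.3 left after turn [np.float64(-0.0015), np.float64(-0.0015), np.float64(0.0033)]
```

```bash
python3 -m pendant '[{"dx":0,"dy":0,"dz":-0.02,"rx":0,"ry":0,"rz":0,"hand":0.036},{"dx":0,"dy":0,"dz":-0.04,"rx":0,"ry":0,"rz":0,"hand":0.036},{"dx":0,"dy":0,"dz":-0.03,"rx":0,"ry":0,"rz":0,"hand":0.036},{"dx":0,"dy":0.02,"dz":0,"rx":0,"ry":0,"rz":0,"hand":0.036},{"dx":0,"dy":0.035,"dz":0,"rx":0,"ry":0,"rz":0,"hand":0.036},{"dx":0,"dy":0.035,"dz":0,"rx":0,"ry":0,"rz":0,"hand":0.036},{"dx":0.003,"dy":0.035,"dz":0,"rx":0,"ry":0,"rz":0,"hand":0.036},{"dx":0,"dy":0.02,"dz":0,"rx":0,"ry":0,"rz":0,"hand":0.036},{"dx":0,"dy":0,"dz":0,"rx":0,"ry":0,"rz":0,"hand":0.036},{"dx":0,"dy":0,"dz":0,"rx":0,"ry":0,"rz":0,"hand":0.036}]'
python3 go.py .6015 -.2674 .042 6.4; python3 wm.py w3
```

```text
clock: 3.72
position: [0.598, -0.2656, 0.1238]
ee_rot: [0.0, 0.999, 0.052, 0.0]
contact_force: [0.8, 1.3, -0.9]
width: 0.0387
gripper_force: 40.0
t 3.72 pos [ 0.598  -0.2656  0.1238] yaw 6.0 tilt 0.0 w 0.0387 grip 40.0 F [ 0.8  1.3 -0.9]
left now-axes [0.0033 0.0021 0.0818]
rz -0.41 left after turn [np.float64(0.0033), np.float64(0.0022), np.float64(0.0818)]
blue (274, 340, 111, 92) [array([ 0.4764, -0.2805]), array([0.0794, 0.0825]), np.float64(5.1922)]
blue (267, 162, 123, 131) [array([ 0.5992, -0.2668]), array([0.0913, 0.0802]), np.float64(6.5136)]
```

View pics/w3.png

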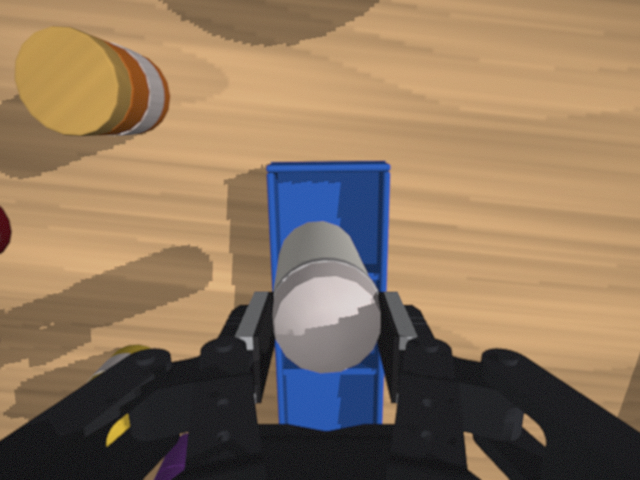

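The salt is held upright over the far compartment. The far rim edge at v=162 puts the caddy end at x≈.645, which agrees. Lowering.

```bash
python3 -m pendant '[{"dx":0.0045,"dy":0.001,"dz":0.02,"rx":0,"ry":0,"rz":0,"hand":0.036},{"dx":0,"dy":0,"dz":0.025,"rx":0,"ry":0,"rz":0,"hand":0.036},{"dx":0,"dy":0,"dz":0.02,"rx":0,"ry":0,"rz":0,"hand":0.036},{"dx":0,"dy":0,"dz":0.01,"rx":0,"ry":0,"rz":0,"hand":0.036},{"dx":0,"dy":0,"dz":0.004,"rx":0,"ry":0,"rz":0,"hand":0.036},{"dx":0,"dy":0,"dz":0,"rx":0,"ry":0,"rz":0,"hand":0.036},{"dx":0,"dy":0,"dz":0,"rx":0,"ry":0,"rz":0,"hand":0.036}]'
python3 -m pendant '[{"dx":0,"dy":0,"dz":0.002,"rx":0,"ry":0,"rz":0,"hand":0.036},{"dx":0,"dy":0,"dz":0,"rx":0,"ry":0,"rz":0,"hand":0.036},{"dx":0,"dy":0,"dz":0,"rx":0,"ry":0,"rz":0,"hand":0.036}]'
```

```text
clock: 4.35
position: [0.6035, -0.2649, 0.0456]
ee_rot: [0.0, 0.999, 0.054, 0.001]
contact_force: [-0.0, -1.0, -0.4]
width: 0.0388
gripper_force: 40.0
clock: 4.6
position: [0.6032, -0.2654, 0.0434]
ee_rot: [0.0, 0.999, 0.053, 0.001]
contact_force: [0.3, 0.1, -0.8]
width: 0.0387
gripper_force: 40.0
```

```bash
python3 -m pendant '[{"dx":0,"dy":0,"dz":0.002,"rx":0,"ry":0,"rz":0,"hand":0.036},{"dx":0,"dy":0,"dz":0,"rx":0,"ry":0,"rz":0,"hand":0.036},{"dx":0,"dy":0,"dz":0,"rx":0,"ry":0,"rz":0,"hand":0.036}]'
python3 -m pendant '[{"dx":0,"dy":0,"dz":0.0015,"rx":0,"ry":0,"rz":0,"hand":0.036},{"dx":0,"dy":0,"dz":0,"rx":0,"ry":0,"rz":0,"hand":0.036},{"dx":0,"dy":0,"dz":0,"rx":0,"ry":0,"rz":0,"hand":0.036}]'
```

```text
clock: 4.85
position: [0.6033, -0.2654, 0.0414]
ee_rot: [0.0, 0.999, 0.053, 0.001]
contact_force: [0.9, -0.5, 2.5]
width: 0.0384
gripper_force: 40.7
clock: 5.1
position: [0.604, -0.2654, 0.0413]
ee_rot: [0.001, 0.999, 0.053, 0.002]
contact_force: [-1.5, 1.2, 8.8]
width: 0.0386
gripper_force: 41.6
```

The salt bottom touched at .0414, which is the grasp height plus 5 mm. Releasing, then on to the pepper.

```bash
python3 -m pendant '[{"dx":0,"dy":0,"dz":-0.0015,"rx":0,"ry":0,"rz":0,"hand":0.05},{"dx":0,"dy":0,"dz":0,"rx":0,"ry":0,"rz":0,"hand":0.06},{"dx":0,"dy":0,"dz":0,"rx":0,"ry":0,"rz":0,"hand":0.085},{"dx":0,"dy":0,"dz":0,"rx":0,"ry":0,"rz":0,"hand":0.085},{"dx":0,"dy":0,"dz":-0.03,"rx":0,"ry":0,"rz":0,"hand":0.085},{"dx":0,"dy":0,"dz":-0.04,"rx":0,"ry":0,"rz":0,"hand":0.085},{"dx":0,"dy":0,"dz":-0.04,"rx":0,"ry":0,"rz":0,"hand":0.085}]'
python3 -m pendant '[{"dx":0.0108,"dy":-0.0331,"dz":0,"rx":0,"ry":0,"rz":0,"hand":0.085},{"dx":0.0108,"dy":-0.0331,"dz":0,"rx":0,"ry":0,"rz":0,"hand":0.085},{"dx":0.0108,"dy":-0.0331,"dz":0,"rx":0,"ry":0,"rz":0,"hand":0.085},{"dx":0.0108,"dy":-0.0331,"dz":0,"rx":0,"ry":0,"rz":0,"hand":0.085},{"dx":0.0108,"dy":-0.0331,"dz":0,"rx":0,"ry":0,"rz":0,"hand":0.085},{"dx":0.0108,"dy":-0.0331,"dz":0,"rx":0,"ry":0,"rz":0,"hand":0.085},{"dx":0.0108,"dy":-0.0331,"dz":0,"rx":0,"ry":0,"rz":0,"hand":0.085},{"dx":0.0108,"dy":-0.0331,"dz":0,"rx":0,"ry":0,"rz":0,"hand":0.085},{"dx":0.0108,"dy":-0.0331,"dz":0,"rx":0,"ry":0,"rz":0,"hand":0.085},{"dx":0.0108,"dy":-0.0331,"dz":0,"rx":0,"ry":0,"rz":0,"hand":0.085},{"dx":0.0108,"dy":-0.0331,"dz":0,"rx":0,"ry":0,"rz":0,"hand":0.085},{"dx":0,"dy":0,"dz":0,"rx":0,"ry":0,"rz":0,"hand":0.085}]'
python3 go.py .6825 .110 .033 6.4
python3 - <<'E'
from rig import manip; import cv2
T=manip.get_image("top"); cv2.imwrite("pics/t2.png",cv2.resize(T["frame"][110:330,140:500,::-1],(792,484)))
E
```

```text
clock: 5.68
position: [0.6015, -0.2645, 0.1499]
ee_rot: [-0.001, 0.999, 0.053, -0.002]
contact_force: [1.3, -0.0, 0.5]
width: 0.0852
gripper_force: 0.0
clock: 6.68
position: [0.6828, 0.1168, 0.1497]
ee_rot: [-0.002, 0.998, 0.056, 0.0]
contact_force: [-0.2, -1.1, -0.2]
width: 0.0849
gripper_force: 0.0
t 6.68 pos [0.6828 0.1168 0.1497] yaw 6.4 tilt 0.3 w 0.0849 grip 0.0 F [-0.2 -1.1 -0.2]
left now-axes [-0.0012  0.0072  0.1166]
rz 0.0 left after turn [np.float64(-0.0011), np.float64(0.0067), np.float64(0.1167)]
```

View pics/t2.png

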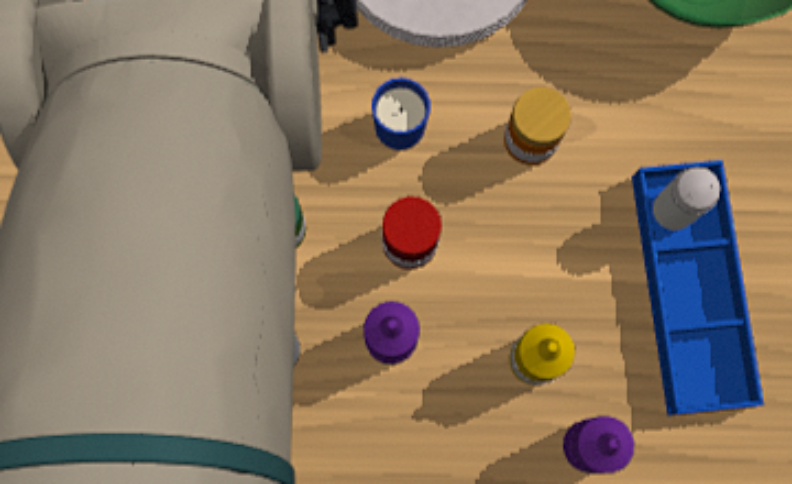

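The salt stands upright in the far compartment (top-crop (690,195)). Taking the pepper.

```bash
python3 -m pendant '[{"dx":-0.0005,"dy":0.006,"dz":0.02,"rx":0,"ry":0,"rz":0,"hand":0.085},{"dx":0,"dy":0,"dz":0.033,"rx":0,"ry":0,"rz":0,"hand":0.085},{"dx":0,"dy":0,"dz":0.033,"rx":0,"ry":0,"rz":0,"hand":0.085},{"dx":0,"dy":0,"dz":0.03,"rx":0,"ry":0,"rz":0,"hand":0.085},{"dx":0,"dy":0,"dz":0,"rx":0,"ry":0,"rz":0,"hand":0.085},{"dx":0,"dy":0,"dz":0,"rx":0,"ry":0,"rz":0,"hand":0.036},{"dx":0,"dy":0,"dz":0,"rx":0,"ry":0,"rz":0,"hand":0.036},{"dx":0,"dy":0,"dz":0,"rx":0,"ry":0,"rz":0,"hand":0.036},{"dx":0,"dy":0,"dz":0,"rx":0,"ry":0,"rz":0,"hand":0.036},{"dx":0,"dy":0,"dz":0,"rx":0,"ry":0,"rz":0,"hand":0.036},{"dx":0,"dy":0,"dz":0,"rx":0,"ry":0,"rz":0,"hand":0.036}]' 40
python3 go.py .525 -.276 .18 6.4
```

```text
clock: 7.65
position: [0.6844, 0.1035, 0.0375]
ee_rot: [0.0, 0.999, 0.053, 0.003]
contact_force: [0.1, -0.7, 7.4]
width: 0.0389
gripper_force: 39.7
t 7.65 pos [0.6844 0.1035 0.0375] yaw 6.1 tilt 0.3 w 0.0389 grip 39.7 F [ 0.1 -0.7  7.4]
left now-axes [-0.1981  0.3605 -0.1433]
rz -0.29 left after turn [np.float64(-0.2007), np.float64(0.3594), np.float64(-0.1425)]
```

```bash
python3 -m pendant '[{"dx":0,"dy":0,"dz":-0.025,"rx":0,"ry":0,"rz":0,"hand":0.036},{"dx":0,"dy":0,"dz":-0.04,"rx":0,"ry":0,"rz":0,"hand":0.036},{"dx":0,"dy":0,"dz":-0.04,"rx":0,"ry":0,"rz":0,"hand":0.036},{"dx":0,"dy":0,"dz":-0.04,"rx":0,"ry":0,"rz":0,"hand":0.036}]'
python3 -m pendant '[{"dx":-0.012,"dy":0.02,"dz":0,"rx":0,"ry":0,"rz":0,"hand":0.036},{"dx":-0.018,"dy":0.034,"dz":0,"rx":0,"ry":0,"rz":0,"hand":0.036},{"dx":-0.018,"dy":0.034,"dz":0,"rx":0,"ry":0,"rz":0,"hand":0.036},{"dx":-0.018,"dy":0.034,"dz":0,"rx":0,"ry":0,"rz":0,"hand":0.036},{"dx":-0.018,"dy":0.034,"dz":0,"rx":0,"ry":0,"rz":0,"hand":0.036},{"dx":-0.018,"dy":0.034,"dz":0,"rx":0,"ry":0,"rz":0,"hand":0.036},{"dx":-0.018,"dy":0.034,"dz":0,"rx":0,"ry":0,"rz":0,"hand":0.036},{"dx":-0.018,"dy":0.034,"dz":0,"rx":0,"ry":0,"rz":0,"hand":0.036},{"dx":-0.018,"dy":0.034,"dz":0,"rx":0,"ry":0,"rz":0,"hand":0.036},{"dx":-0.018,"dy":0.034,"dz":0,"rx":0,"ry":0,"rz":0,"hand":0.036},{"dx":-0.018,"dy":0.025,"dz":0,"rx":0,"ry":0,"rz":0,"hand":0.036},{"dx":-0.008,"dy":0.008,"dz":0,"rx":0,"ry":0,"rz":0,"hand":0.036}]'
python3 -m pendant '[{"dx":0,"dy":0,"dz":0,"rx":0,"ry":0,"rz":0,"hand":0.036},{"dx":0,"dy":0,"dz":0,"rx":0,"ry":0,"rz":0,"hand":0.036}]' >/dev/null
python3 go.py .526 -.2755 .0425 6.4
```

```text
clock: 7.98
position: [0.6817, 0.1035, 0.1812]
ee_rot: [0.0, 0.999, 0.053, -0.0]
contact_force: [0.9, 0.2, -1.7]
width: 0.0389
gripper_force: 40.6
clock: 8.98
position: [0.5194, -0.279, 0.1799]
ee_rot: [0.002, 0.999, 0.051, -0.0]
contact_force: [-0.1, -0.3, -0.9]
width: 0.0386
gripper_force: 40.6
t 9.15 pos [ 0.5214 -0.2743  0.1798] yaw 6.0 tilt 0.1 w 0.0391 grip 40.6 F [-0.4  0.6 -0.7]
left now-axes [0.0043 0.0018 0.1373]
rz -0.39 left after turn [np.float64(0.0044), np.float64(0.0017), np.float64(0.1373)]
```

```bash
python3 -m pendant '[{"dx":0.0044,"dy":0.0017,"dz":0.02,"rx":0,"ry":0,"rz":0,"hand":0.036},{"dx":0,"dy":0,"dz":0.035,"rx":0,"ry":0,"rz":0,"hand":0.036},{"dx":0,"dy":0,"dz":0.035,"rx":0,"ry":0,"rz":0,"hand":0.036},{"dx":0,"dy":0,"dz":0.025,"rx":0,"ry":0,"rz":0,"hand":0.036},{"dx":0,"dy":0,"dz":0.014,"rx":0,"ry":0,"rz":0,"hand":0.036},{"dx":0,"dy":0,"dz":0.005,"rx":0,"ry":0,"rz":0,"hand":0.036},{"dx":0,"dy":0,"dz":0,"rx":0,"ry":0,"rz":0,"hand":0.036},{"dx":0,"dy":0,"dz":0,"rx":0,"ry":0,"rz":0,"hand":0.036}]'
python3 -m pendant '[{"dx":0,"dy":0,"dz":0.0015,"rx":0,"ry":0,"rz":0,"hand":0.036},{"dx":0,"dy":0,"dz":0,"rx":0,"ry":0,"rz":0,"hand":0.036},{"dx":0,"dy":0,"dz":0,"rx":0,"ry":0,"rz":0,"hand":0.036}]'
```

```text
clock: 9.82
position: [0.5274, -0.2752, 0.0463]
ee_rot: [0.0, 0.999, 0.054, 0.001]
contact_force: [0.2, -0.4, -1.6]
width: 0.0384
gripper_force: 40.6
clock: 10.07
position: [0.5268, -0.2761, 0.0451]
ee_rot: [0.001, 0.999, 0.053, 0.001]
contact_force: [-0.2, -0.3, -1.7]
width: 0.0389
gripper_force: 40.6
```

```bash
python3 -m pendant '[{"dx":0,"dy":0,"dz":0.002,"rx":0,"ry":0,"rz":0,"hand":0.036},{"dx":0,"dy":0,"dz":0,"rx":0,"ry":0,"rz":0,"hand":0.036},{"dx":0,"dy":0,"dz":0,"rx":0,"ry":0,"rz":0,"hand":0.036}]'
python3 -m pendant '[{"dx":0,"dy":0,"dz":0.0015,"rx":0,"ry":0,"rz":0,"hand":0.036},{"dx":0,"dy":0,"dz":0,"rx":0,"ry":0,"rz":0,"hand":0.036},{"dx":0,"dy":0,"dz":0,"rx":0,"ry":0,"rz":0,"hand":0.036}]'
```

```text
clock: 10.32
position: [0.5265, -0.2763, 0.0427]
ee_rot: [0.0, 0.999, 0.053, 0.001]
contact_force: [0.9, -0.3, 2.8]
width: 0.0386
gripper_force: 40.9
clock: 10.57
position: [0.5273, -0.2764, 0.0425]
ee_rot: [0.001, 0.999, 0.053, 0.001]
contact_force: [0.3, 0.8, 8.4]
width: 0.0388
gripper_force: 42.0
```

```bash
python3 -m pendant '[{"dx":0,"dy":0,"dz":-0.0015,"rx":0,"ry":0,"rz":0,"hand":0.05},{"dx":0,"dy":0,"dz":0,"rx":0,"ry":0,"rz":0,"hand":0.06},{"dx":0,"dy":0,"dz":0,"rx":0,"ry":0,"rz":0,"hand":0.085},{"dx":0,"dy":0,"dz":0,"rx":0,"ry":0,"rz":0,"hand":0.085},{"dx":0,"dy":0,"dz":-0.03,"rx":0,"ry":0,"rz":0,"hand":0.085},{"dx":0,"dy":0,"dz":-0.04,"rx":0,"ry":0,"rz":0,"hand":0.085},{"dx":0,"dy":0,"dz":-0.04,"rx":0,"ry":0,"rz":0,"hand":0.085}]' >/dev/null
python3 -m pendant '[{"dx":-0.011,"dy":-0.0315,"dz":0,"rx":0,"ry":0,"rz":0,"hand":0.085},{"dx":-0.011,"dy":-0.0315,"dz":0,"rx":0,"ry":0,"rz":0,"hand":0.085},{"dx":-0.011,"dy":-0.0315,"dz":0,"rx":0,"ry":0,"rz":0,"hand":0.085},{"dx":-0.011,"dy":-0.0315,"dz":0,"rx":0,"ry":0,"rz":0,"hand":0.085},{"dx":-0.011,"dy":-0.0315,"dz":0,"rx":0,"ry":0,"rz":0,"hand":0.085},{"dx":0,"dy":0,"dz":0,"rx":0,"ry":0,"rz":0,"hand":0.085},{"dx":0,"dy":0,"dz":0,"rx":0,"ry":0,"rz":0,"hand":0.085},{"dx":0,"dy":0,"dz":0,"rx":0,"ry":0,"rz":0,"hand":0.085}]'
python3 go.py .455 -.1257 .036 6.4
python3 - <<'E'
from h import *; import pickle
T,S=pickle.load(open("ts.pkl","rb"))
print(plane(T,140+612/2.2,135+388/2.2,.102), plane(T,140+392/2.2,135+270/2.2,.102)) # purple tips
E
```

```text
clock: 11.82
position: [0.4553, -0.1256, 0.1522]
ee_rot: [0.001, 0.999, 0.053, 0.001]
contact_force: [-0.0, 0.5, -0.0]
width: 0.0849
gripper_force: 0.0
t 11.82 pos [ 0.4553 -0.1256  0.1522] yaw 6.1 tilt 0.1 w 0.0849 grip 0.0 F [-0.   0.5 -0. ]
left now-axes [-0.0004 -0.      0.1162]
rz -0.27 left after turn [np.float64(-0.0003), np.float64(0.0001), np.float64(0.1162)]
[ 0.37276747 -0.17659115  0.102     ] [0.46995144 0.00909229 0.102     ]
```

```bash
python3 -m pendant '[{"dx":0,"dy":0,"dz":0.02,"rx":0,"ry":0,"rz":0,"hand":0.085},{"dx":0,"dy":0,"dz":0.033,"rx":0,"ry":0,"rz":0,"hand":0.085},{"dx":0,"dy":0,"dz":0.033,"rx":0,"ry":0,"rz":0,"hand":0.085},{"dx":0,"dy":0,"dz":0.03,"rx":0,"ry":0,"rz":0,"hand":0.085},{"dx":0,"dy":0,"dz":0,"rx":0,"ry":0,"rz":0,"hand":0.085},{"dx":0,"dy":0,"dz":0,"rx":0,"ry":0,"rz":0,"hand":0.044},{"dx":0,"dy":0,"dz":0,"rx":0,"ry":0,"rz":0,"hand":0.044},{"dx":0,"dy":0,"dz":0,"rx":0,"ry":0,"rz":0,"hand":0.044},{"dx":0,"dy":0,"dz":0,"rx":0,"ry":0,"rz":0,"hand":0.044},{"dx":0,"dy":0,"dz":0,"rx":0,"ry":0,"rz":0,"hand":0.044},{"dx":0,"dy":0,"dz":0,"rx":0,"ry":0,"rz":0,"hand":0.044}]' 45
python3 go.py .449 -.2845 .145 6.4
```

```text
clock: 12.73
position: [0.4565, -0.1244, 0.0385]
ee_rot: [-0.0, 0.999, 0.052, 0.002]
contact_force: [0.2, 4.7, 6.6]
width: 0.0446
gripper_force: 29.3
t 12.73 pos [ 0.4565 -0.1244  0.0385] yaw 6.0 tilt 0.3 w 0.0446 grip 29.3 F [0.2 4.7 6.6]
left now-axes [-0.0238  0.1584 -0.1066]
rz -0.38 left after turn [np.float64(-0.0253), np.float64(0.1583), np.float64(-0.1065)]
```

```bash
python3 -m pendant '[{"dx":0,"dy":0,"dz":0,"rx":0,"ry":0,"rz":0,"hand":0.038},{"dx":0,"dy":0,"dz":0,"rx":0,"ry":0,"rz":0,"hand":0.038},{"dx":0,"dy":0,"dz":0,"rx":0,"ry":0,"rz":0,"hand":0.038}]'
python3 -m pendant '[{"dx":0,"dy":0,"dz":-0.02,"rx":0,"ry":0,"rz":0,"hand":0.038},{"dx":0,"dy":0,"dz":-0.04,"rx":0,"ry":0,"rz":0,"hand":0.038},{"dx":0,"dy":0,"dz":-0.04,"rx":0,"ry":0,"rz":0,"hand":0.038},{"dx":-0.004,"dy":0.02,"dz":0,"rx":0,"ry":0,"rz":0,"hand":0.038},{"dx":-0.005,"dy":0.035,"dz":0,"rx":0,"ry":0,"rz":0,"hand":0.038},{"dx":-0.005,"dy":0.035,"dz":0,"rx":0,"ry":0,"rz":0,"hand":0.038},{"dx":-0.005,"dy":0.035,"dz":0,"rx":0,"ry":0,"rz":0,"hand":0.038},{"dx":-0.005,"dy":0.025,"dz":0,"rx":0,"ry":0,"rz":0,"hand":0.038},{"dx":0,"dy":0.008,"dz":0,"rx":0,"ry":0,"rz":0,"hand":0.038},{"dx":0,"dy":0,"dz":0,"rx":0,"ry":0,"rz":0,"hand":0.038},{"dx":0,"dy":0,"dz":0,"rx":0,"ry":0,"rz":0,"hand":0.038},{"dx":0,"dy":0,"dz":0,"rx":0,"ry":0,"rz":0,"hand":0.038}]'
python3 go.py .449 -.2845 .044 6.4; python3 wm.py w4
```

```text
clock: 12.98
position: [0.4566, -0.1244, 0.0387]
ee_rot: [-0.0, 0.999, 0.053, 0.002]
contact_force: [0.1, 3.6, 6.7]
width: 0.0439
gripper_force: 40.9
clock: 13.98
position: [0.4475, -0.2833, 0.1364]
ee_rot: [-0.0, 0.999, 0.054, 0.0]
contact_force: [0.2, -0.7, -1.9]
width: 0.0437
gripper_force: 39.9
t 13.98 pos [ 0.4475 -0.2833  0.1364] yaw 6.1 tilt 0.0 w 0.0437 grip 39.9 F [ 0.2 -0.7 -1.9]
left now-axes [0.0014 0.0015 0.0924]
rz -0.26 left after turn [np.float64(0.0014), np.float64(0.0014), np.float64(0.0924)]
blue (263, 0, 130, 276) [array([ 0.5013, -0.2784]), array([0.1806, 0.0804]), np.float64(6.5462)]
yellow (288, 256, 98, 57) [array([ 0.4231, -0.2924]), array([0.0397, 0.0549]), np.float64(21.474)]
```

View pics/w4.png

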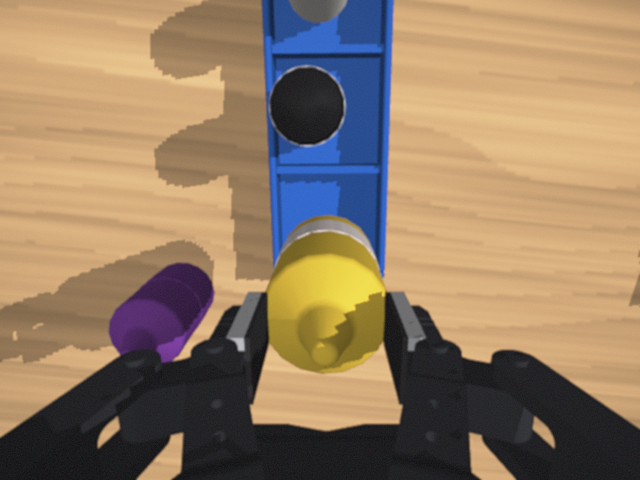

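The mustard is held upright over the near compartment. The pepper cap at (307,106) is inside the middle compartment, off to the left, and looks upright. I'll lower slowly and open slowly.

```bash
python3 -m pendant '[{"dx":0.002,"dy":0.0015,"dz":0.02,"rx":0,"ry":0,"rz":0,"hand":0.038},{"dx":0,"dy":0,"dz":0.03,"rx":0,"ry":0,"rz":0,"hand":0.038},{"dx":0,"dy":0,"dz":0.025,"rx":0,"ry":0,"rz":0,"hand":0.038},{"dx":0,"dy":0,"dz":0.01,"rx":0,"ry":0,"rz":0,"hand":0.038},{"dx":0,"dy":0,"dz":0.004,"rx":0,"ry":0,"rz":0,"hand":0.038},{"dx":0,"dy":0,"dz":0,"rx":0,"ry":0,"rz":0,"hand":0.038},{"dx":0,"dy":0,"dz":0,"rx":0,"ry":0,"rz":0,"hand":0.038}]'
python3 -m pendant '[{"dx":0,"dy":0,"dz":0.0025,"rx":0,"ry":0,"rz":0,"hand":0.038},{"dx":0,"dy":0,"dz":0,"rx":0,"ry":0,"rz":0,"hand":0.038},{"dx":0,"dy":0,"dz":0,"rx":0,"ry":0,"rz":0,"hand":0.038}]'
python3 - <<'E'
from h import *; import pickle
s,W=pickle.load(open("w4.pkl","rb")); print(plane(W,307,106,.084,s), plane(W,326,110,.03,s))
E
```

```text
clock: 14.62
position: [0.4507, -0.2863, 0.0481]
ee_rot: [0.001, 0.999, 0.054, 0.001]
contact_force: [-0.1, 0.4, -1.9]
width: 0.0433
gripper_force: 40.2
clock: 14.87
position: [0.4502, -0.2864, 0.0454]
ee_rot: [0.001, 0.999, 0.053, 0.001]
contact_force: [1.0, -0.2, -1.7]
width: 0.0432
gripper_force: 40.2
[ 0.52533369 -0.26439238  0.084     ] [ 0.52646904 -0.27441661  0.03      ]
```

```bash
python3 -m pendant '[{"dx":0,"dy":0,"dz":0.0015,"rx":0,"ry":0,"rz":0,"hand":0.038},{"dx":0,"dy":0,"dz":0,"rx":0,"ry":0,"rz":0,"hand":0.038},{"dx":0,"dy":0,"dz":0,"rx":0,"ry":0,"rz":0,"hand":0.038}]'
python3 -m pendant '[{"dx":0,"dy":0,"dz":0.001,"rx":0,"ry":0,"rz":0,"hand":0.038},{"dx":0,"dy":0,"dz":0,"rx":0,"ry":0,"rz":0,"hand":0.038},{"dx":0,"dy":0,"dz":0,"rx":0,"ry":0,"rz":0,"hand":0.038}]'
```

```text
clock: 15.12
position: [0.4502, -0.2868, 0.0443]
ee_rot: [0.001, 0.999, 0.053, 0.001]
contact_force: [-0.5, -0.2, 4.3]
width: 0.0435
gripper_force: 42.9
clock: 15.37
position: [0.4503, -0.2869, 0.0442]
ee_rot: [0.001, 0.999, 0.053, 0.001]
contact_force: [-2.6, 1.2, 11.7]
width: 0.0432
gripper_force: 45.3
```

```bash
python3 -m pendant '[{"dx":0,"dy":0,"dz":-0.0015,"rx":0,"ry":0,"rz":0,"hand":0.042},{"dx":0,"dy":0,"dz":0,"rx":0,"ry":0,"rz":0,"hand":0.045},{"dx":0,"dy":0,"dz":0,"rx":0,"ry":0,"rz":0,"hand":0.048},{"dx":0,"dy":0,"dz":0,"rx":0,"ry":0,"rz":0,"hand":0.051},{"dx":0,"dy":0,"dz":0,"rx":0,"ry":0,"rz":0,"hand":0.055},{"dx":0,"dy":0,"dz":0,"rx":0,"ry":0,"rz":0,"hand":0.065},{"dx":0,"dy":0,"dz":0,"rx":0,"ry":0,"rz":0,"hand":0.085},{"dx":0,"dy":0,"dz":0,"rx":0,"ry":0,"rz":0,"hand":0.085},{"dx":0,"dy":0,"dz":0,"rx":0,"ry":0,"rz":0,"hand":0.085}]'
python3 -m pendant '[{"dx":0,"dy":0,"dz":-0.03,"rx":0,"ry":0,"rz":0,"hand":0.085},{"dx":0,"dy":0,"dz":-0.04,"rx":0,"ry":0,"rz":0,"hand":0.085},{"dx":0,"dy":0,"dz":-0.04,"rx":0,"ry":0,"rz":0,"hand":0.085},{"dx":0,"dy":0,"dz":-0.02,"rx":0,"ry":0,"rz":0,"hand":0.085}]'
python3 go.py .671 -.125 .175 10.5
python3 - <<'E'
from h import *; import pickle
s,W=pickle.load(open("w3.pkl","rb")); print(plane(W,73,81,.075,s))
E
```

```text
clock: 16.12
position: [0.4497, -0.286, 0.0434]
ee_rot: [0.0, 0.999, 0.053, -0.0]
contact_force: [0.4, -0.2, -0.5]
width: 0.085
gripper_force: 0.0
clock: 16.45
position: [0.4516, -0.2875, 0.1782]
ee_rot: [0.002, 0.999, 0.053, 0.003]
contact_force: [0.7, -0.4, 0.3]
width: 0.0849
gripper_force: 0.0
t 16.45 pos [ 0.4516 -0.2875  0.1782] yaw 6.1 tilt 0.4 w 0.0849 grip 0.0 F [ 0.7 -0.4  0.3]
left now-axes [ 0.2354 -0.1382  0.0037]
rz -4.4 left after turn [np.float64(0.2454), np.float64(-0.1198), np.float64(0.0032)]
[ 0.67534625 -0.12632364  0.075     ]
```

```bash
python3 -m pendant '[{"dx":0,"dy":0,"dz":0,"rx":0,"ry":0,"rz":-4.3,"hand":0.085},{"dx":0.0274,"dy":-0.0132,"dz":0,"rx":0,"ry":0,"rz":0,"hand":0.085},{"dx":0.0274,"dy":-0.0132,"dz":0,"rx":0,"ry":0,"rz":0,"hand":0.085},{"dx":0.0274,"dy":-0.0132,"dz":0,"rx":0,"ry":0,"rz":0,"hand":0.085},{"dx":0.0274,"dy":-0.0132,"dz":0,"rx":0,"ry":0,"rz":0,"hand":0.085},{"dx":0.0274,"dy":-0.0132,"dz":0,"rx":0,"ry":0,"rz":0,"hand":0.085},{"dx":0.0274,"dy":-0.0132,"dz":0,"rx":0,"ry":0,"rz":0,"hand":0.085},{"dx":0.0274,"dy":-0.0132,"dz":0,"rx":0,"ry":0,"rz":0,"hand":0.085},{"dx":0.0274,"dy":-0.0132,"dz":0,"rx":0,"ry":0,"rz":0,"hand":0.085},{"dx":0.0274,"dy":-0.0132,"dz":0,"rx":0,"ry":0,"rz":0,"hand":0.085},{"dx":0,"dy":0,"dz":0,"rx":0,"ry":0,"rz":0,"hand":0.085},{"dx":0,"dy":0,"dz":0,"rx":0,"ry":0,"rz":0,"hand":0.085}]'
python3 go.py .673 -.126 .035 10.5
python3 - <<'E'
from rig import manip; import cv2
T=manip.get_image("side"); cv2.imwrite("pics/s2.png",cv2.resize(T["frame"][120:330,240:500,::-1],(743,600)))
E
```

```text
clock: 17.45
position: [0.6715, -0.1236, 0.1726]
ee_rot: [-0.0, 0.996, 0.092, -0.001]
contact_force: [0.4, -0.6, -0.5]
width: 0.0855
gripper_force: 0.0
t 17.45 pos [ 0.6715 -0.1236  0.1726] yaw 10.5 tilt 0.1 w 0.0855 grip 0.0 F [ 0.4 -0.6 -0.5]
left now-axes [0.0012 0.0027 0.1376]
rz 0.03 left after turn [np.float64(0.001), np.float64(0.0027), np.float64(0.1376)]
```

View pics/s2.png

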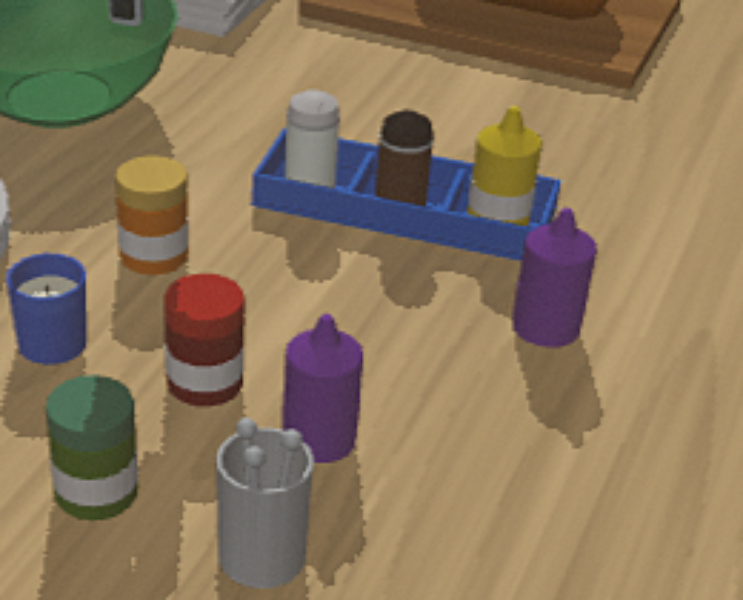

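All three stand upright in the blue caddy. Taking the honey.

```bash
python3 -m pendant '[{"dx":0.001,"dy":0.0025,"dz":0.02,"rx":0,"ry":0,"rz":0,"hand":0.085},{"dx":0,"dy":0,"dz":0.04,"rx":0,"ry":0,"rz":0,"hand":0.085},{"dx":0,"dy":0,"dz":0.04,"rx":0,"ry":0,"rz":0,"hand":0.085},{"dx":0,"dy":0,"dz":0.037,"rx":0,"ry":0,"rz":0,"hand":0.085},{"dx":0,"dy":0,"dz":0,"rx":0,"ry":0,"rz":0,"hand":0.085},{"dx":0,"dy":0,"dz":0,"rx":0,"ry":0,"rz":0,"hand":0.042},{"dx":0,"dy":0,"dz":0,"rx":0,"ry":0,"rz":0,"hand":0.042},{"dx":0,"dy":0,"dz":0,"rx":0,"ry":0,"rz":0,"hand":0.042},{"dx":0,"dy":0,"dz":0,"rx":0,"ry":0,"rz":0,"hand":0.042},{"dx":0,"dy":0,"dz":0,"rx":0,"ry":0,"rz":0,"hand":0.042},{"dx":0,"dy":0,"dz":0,"rx":0,"ry":0,"rz":0,"hand":0.042}]' 45
python3 go.py .546 .296 .18 10.5
```

```text
clock: 18.42
position: [0.6744, -0.1267, 0.0405]
ee_rot: [0.0, 0.996, 0.091, 0.003]
contact_force: [-0.9, 2.5, 6.7]
width: 0.0423
gripper_force: 3.4
t 18.42 pos [ 0.6744 -0.1267  0.0405] yaw 10.4 tilt 0.3 w 0.0423 grip 3.4 F [-0.9  2.5  6.7]
left now-axes [-0.0493 -0.4387 -0.1404]
rz -0.11 left after turn [np.float64(-0.0492), np.float64(-0.439), np.float64(-0.1395)]
```

The grip reads only 3.4 N at 42 mm, so I'll look before lifting.

```bash
python3 - <<'E'
from rig import manip; import cv2,pickle,numpy as np
s=manip.get_state(); print(s["width"],s["gripper_force"])
W=manip.get_image("wrist"); S=manip.get_image("side"); pickle.dump((s,W),open("w5.pkl","wb"))
a=cv2.resize(W["frame"][120:480,120:520],(400,360)); b=cv2.resize(S["frame"][120:280,220:400],(400,356))
cv2.imwrite("pics/w5.png",np.hstack([a[:356],b])[:,:,::-1])
E
```

```text
0.042292672880121604 3.3729231694355377
```

View pics/w5.png

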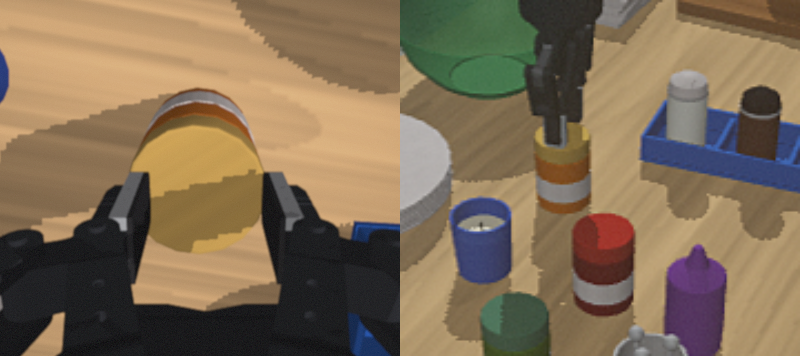

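The jar is upright between the pads, so the width reading is just offset. I'll close further until the full grip force shows.

```bash
python3 -m pendant '[{"dx":0,"dy":0,"dz":0,"rx":0,"ry":0,"rz":0,"hand":0.034},{"dx":0,"dy":0,"dz":0,"rx":0,"ry":0,"rz":0,"hand":0.034},{"dx":0,"dy":0,"dz":0,"rx":0,"ry":0,"rz":0,"hand":0.034},{"dx":0,"dy":0,"dz":0,"rx":0,"ry":0,"rz":0,"hand":0.034},{"dx":0,"dy":0,"dz":0,"rx":0,"ry":0,"rz":0,"hand":0.034}]'
python3 go.py .546 .296 .18 10.5
```

```text
clock: 18.93
position: [0.6741, -0.1238, 0.0418]
ee_rot: [-0.002, 0.996, 0.09, 0.003]
contact_force: [-2.8, 8.5, 14.1]
width: 0.0343
gripper_force: 6.7
t 18.93 pos [ 0.6741 -0.1238  0.0418] yaw 10.4 tilt 0.4 w 0.0343 grip 6.7 F [-2.8  8.5 14.1]
left now-axes [-0.0496 -0.4364 -0.1372]
rz -0.14 left after turn [np.float64(-0.0495), np.float64(-0.4361), np.float64(-0.1382)]
```

The pads swing back when they are open, so the tips sit higher than I assumed and are closing over the lid edge (14 N upward). I'll open, go 20 mm lower and regrip.

```bash
python3 -m pendant '[{"dx":0,"dy":0,"dz":0,"rx":0,"ry":0,"rz":0,"hand":0.05},{"dx":0,"dy":0,"dz":0,"rx":0,"ry":0,"rz":0,"hand":0.065},{"dx":0,"dy":0,"dz":0,"rx":0,"ry":0,"rz":0,"hand":0.085},{"dx":0,"dy":0,"dz":0,"rx":0,"ry":0,"rz":0,"hand":0.085},{"dx":0,"dy":0,"dz":0,"rx":0,"ry":0,"rz":0,"hand":0.085},{"dx":0,"dy":0,"dz":0,"rx":0,"ry":0,"rz":0,"hand":0.085}]'
python3 go.py .673 -.126 .02 10.5
python3 - <<'E'
from rig import manip; import cv2,pickle,numpy as np
s=manip.get_state()
W=manip.get_image("wrist"); S=manip.get_image("side")
a=cv2.resize(W["frame"][120:480,120:520],(400,360)); b=cv2.resize(S["frame"][120:280,220:400],(400,356))
cv2.imwrite("pics/w6.png",np.hstack([a[:356],b])[:,:,::-1])
E
```

```text
clock: 19.43
position: [0.6722, -0.1273, 0.0362]
ee_rot: [0.0, 0.996, 0.09, -0.0]
contact_force: [-1.0, -0.2, -0.5]
width: 0.0854
gripper_force: 0.0
t 19.43 pos [ 0.6722 -0.1273  0.0362] yaw 10.4 tilt 0.0 w 0.0854 grip 0.0 F [-1.  -0.2 -0.5]
left now-axes [ 0.001  -0.0011  0.0162]
rz -0.12 left after turn [np.float64(0.001), np.float64(-0.0011), np.float64(0.0162)]
```

View pics/w6.png

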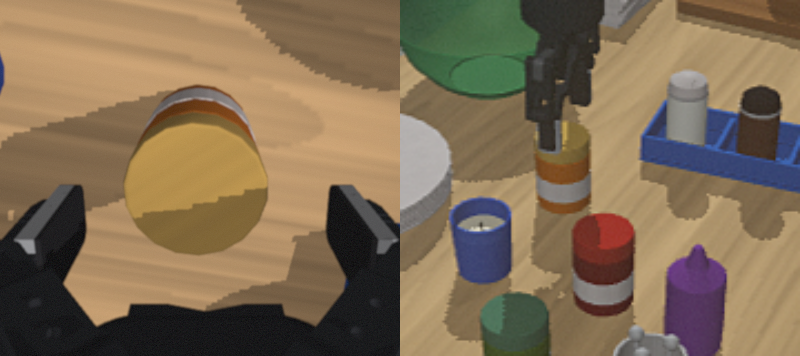

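The jar is still upright and centred (lid at (197,185) between the pads). Going lower and regripping.

```bash
python3 -m pendant '[{"dx":0,"dy":-0.001,"dz":0.008,"rx":0,"ry":0,"rz":0,"hand":0.085},{"dx":0,"dy":0,"dz":0.007,"rx":0,"ry":0,"rz":0,"hand":0.085},{"dx":0,"dy":0,"dz":0,"rx":0,"ry":0,"rz":0,"hand":0.085},{"dx":0,"dy":0,"dz":0,"rx":0,"ry":0,"rz":0,"hand":0.045},{"dx":0,"dy":0,"dz":0,"rx":0,"ry":0,"rz":0,"hand":0.045},{"dx":0,"dy":0,"dz":0,"rx":0,"ry":0,"rz":0,"hand":0.045},{"dx":0,"dy":0,"dz":0,"rx":0,"ry":0,"rz":0,"hand":0.045},{"dx":0,"dy":0,"dz":0,"rx":0,"ry":0,"rz":0,"hand":0.045},{"dx":0,"dy":0,"dz":0,"rx":0,"ry":0,"rz":0,"hand":0.045}]' 45
python3 go.py .546 .296 .18 10.5
```

```text
clock: 20.28
position: [0.6724, -0.1258, 0.0219]
ee_rot: [-0.0, 0.996, 0.091, 0.0]
contact_force: [-0.0, 0.8, 2.4]
width: 0.0521
gripper_force: 47.5
t 20.28 pos [ 0.6724 -0.1258  0.0219] yaw 10.4 tilt 0.0 w 0.0521 grip 47.5 F [-0.   0.8  2.4]
left now-axes [-0.0481 -0.4377 -0.1581]
rz -0.1 left after turn [np.float64(-0.0474), np.float64(-0.4378), np.float64(-0.1581)]
```

```bash
python3 -m pendant '[{"dx":0,"dy":0,"dz":-0.03,"rx":0,"ry":0,"rz":0,"hand":0.045},{"dx":0,"dy":0,"dz":-0.04,"rx":0,"ry":0,"rz":0,"hand":0.045},{"dx":0,"dy":0,"dz":-0.04,"rx":0,"ry":0,"rz":0,"hand":0.045},{"dx":0,"dy":0,"dz":-0.04,"rx":0,"ry":0,"rz":0,"hand":0.045},{"dx":0,"dy":-0.01,"dz":0,"rx":0,"ry":0,"rz":0,"hand":0.045},{"dx":0,"dy":-0.02,"dz":0,"rx":0,"ry":0,"rz":0,"hand":0.045},{"dx":0,"dy":-0.03,"dz":0,"rx":0,"ry":0,"rz":0,"hand":0.045}]'
python3 -m pendant '[{"dx":-0.005,"dy":-0.036,"dz":0,"rx":0,"ry":0,"rz":0,"hand":0.045},{"dx":-0.005,"dy":-0.036,"dz":0,"rx":0,"ry":0,"rz":0,"hand":0.045},{"dx":-0.005,"dy":-0.036,"dz":0,"rx":0,"ry":0,"rz":0,"hand":0.045},{"dx":-0.005,"dy":-0.036,"dz":0,"rx":0,"ry":0,"rz":0,"hand":0.045},{"dx":-0.005,"dy":-0.036,"dz":0,"rx":0,"ry":0,"rz":0,"hand":0.045},{"dx":-0.005,"dy":-0.036,"dz":0,"rx":0,"ry":0,"rz":0,"hand":0.045},{"dx":-0.005,"dy":-0.036,"dz":0,"rx":0,"ry":0,"rz":0,"hand":0.045},{"dx":-0.005,"dy":-0.036,"dz":0,"rx":0,"ry":0,"rz":0,"hand":0.045},{"dx":-0.005,"dy":-0.036,"dz":0,"rx":0,"ry":0,"rz":0,"hand":0.045},{"dx":-0.003,"dy":-0.030,"dz":0,"rx":0,"ry":0,"rz":0,"hand":0.045},{"dx":0,"dy":-0.022,"dz":0,"rx":0,"ry":0,"rz":0,"hand":0.045},{"dx":0,"dy":0,"dz":0,"rx":0,"ry":0,"rz":0,"hand":0.045}]'
python3 -m pendant '[{"dx":0,"dy":0,"dz":0,"rx":0,"ry":0,"rz":0,"hand":0.045},{"dx":0,"dy":0,"dz":0,"rx":0,"ry":0,"rz":0,"hand":0.045}]'>/dev/null
python3 go.py .546 .296 .0275 10.5; python3 wm.py w7
```

```text
clock: 20.87
position: [0.6615, -0.069, 0.1713]
ee_rot: [0.001, 0.996, 0.089, 0.0]
contact_force: [0.3, 0.8, -4.4]
width: 0.052
gripper_force: 49.0
clock: 21.87
position: [0.544, 0.2988, 0.1702]
ee_rot: [-0.001, 0.996, 0.093, -0.001]
contact_force: [-0.3, 1.3, -2.2]
width: 0.0522
gripper_force: 49.0
t 22.03 pos [0.5458 0.2935 0.1705] yaw 10.4 tilt 0.1 w 0.0522 grip 49.0 F [-0.7  0.1 -2.5]
left now-axes [ 0.0008 -0.0027  0.143 ]
rz -0.08 left after turn [np.float64(0.0006), np.float64(-0.0025), np.float64(0.143)]
red (262, 156, 105, 97) [array([0.5531, 0.3039]), array([0.0764, 0.08  ]), np.float64(10.2851)]
```

View pics/w7.png

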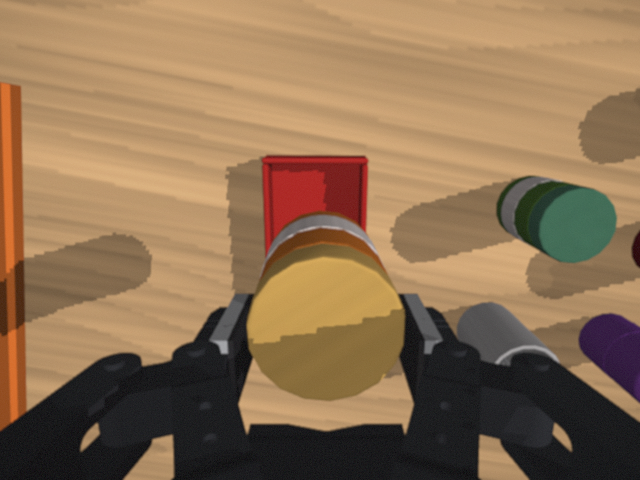

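The honey is held upright. The red rim's far corners are at (262,157) and (367,157), which puts the caddy about 7 mm further left than the top view did. I'll lower partway and measure again.

```bash
python3 -m pendant '[{"dx":0.004,"dy":-0.006,"dz":0.02,"rx":0,"ry":0,"rz":0,"hand":0.045},{"dx":0,"dy":0,"dz":0.03,"rx":0,"ry":0,"rz":0,"hand":0.045},{"dx":0,"dy":0,"dz":0.025,"rx":0,"ry":0,"rz":0,"hand":0.045},{"dx":0,"dy":0,"dz":0.01,"rx":0,"ry":0,"rz":0,"hand":0.045},{"dx":0,"dy":0,"dz":0,"rx":0,"ry":0,"rz":0,"hand":0.045},{"dx":0,"dy":0,"dz":0,"rx":0,"ry":0,"rz":0,"hand":0.045},{"dx":0,"dy":0,"dz":0,"rx":0,"ry":0,"rz":0,"hand":0.045}]'>/dev/null
python3 go.py .549 .301 .0275 10.5; python3 wm.py w8
python3 - <<'E'
from h import *; import pickle
T,S=pickle.load(open("ts.pkl","rb")); s,W=pickle.load(open("w7.pkl","rb"))
tp=lambda u,v:(140+u/2.2,135+v/2.2); sp=lambda u,v:(180+u/2.2,150+v/2.2)
for w,t,d in(((263,157),(39,161),(32,487)),((367,157),(127,150),(84,404))):
    a,b,c=ray(W,*w,s),ray(T,*tp(*t)),ray(S,*sp(*d)); print(tri(a,b),tri(a,c),tri(b,c))
s,W=pickle.load(open("w8.pkl","rb"))
hsv=cv2.cvtColor(W["frame"],cv2.COLOR_RGB2HSV);m=cv2.inRange(hsv,(0,150,40),(8,255,255))
c=max(cv2.findContours(m,0,2)[0],key=cv2.contourArea); x,y,w,h=cv2.boundingRect(c); print(x,y,w,h,plane(W,x,y,.03,s),plane(W,x+w,y,.03,s))
E
```

```text
t 22.67 pos [0.5507 0.3008 0.0881] yaw 10.4 tilt 0.2 w 0.0518 grip 49.0 F [ 0.4  0.1 -2.3]
left now-axes [-0.0019 -0.0004  0.0606]
rz -0.15 left after turn [np.float64(-0.0017), np.float64(-0.0005), np.float64(0.0606)]
red (261, 374, 122, 41) [array([0.4499, 0.2853]), array([0.0299, 0.0803]), np.float64(9.7239)]
red (253, 176, 140, 107) [array([0.5599, 0.3051]), array([0.0644, 0.0801]), np.float64(10.3637)]
(array([0.58219707, 0.34985376, 0.01423964]), np.float64(0.0029315293249711945)) (array([0.58163997, 0.34779523, 0.02941951]), np.float64(0.003533761950183702)) (array([0.58097883, 0.344754  , 0.02642279]), np.float64(0.002211338758825404))
(array([0.5966701 , 0.26781936, 0.00526279]), np.float64(0.0018443926712774312)) (array([0.5958429 , 0.26924446, 0.02500292]), np.float64(0.00355728987525317)) (array([0.59558512, 0.26421345, 0.02010654]), np.float64(0.004225513889631713))
252 175 141 109 [0.58499354 0.3502112  0.03      ] [0.59943214 0.27125903 0.03      ]
```

Both wrist views agree on the red centre at (.5135,.2965), so the far compartment is at (.551,.3035). Lowering.

```bash
python3 -m pendant '[{"dx":0.001,"dy":-0.0025,"dz":0.015,"rx":0,"ry":0,"rz":0,"hand":0.045},{"dx":0,"dy":0,"dz":0.02,"rx":0,"ry":0,"rz":0,"hand":0.045},{"dx":0,"dy":0,"dz":0.015,"rx":0,"ry":0,"rz":0,"hand":0.045},{"dx":0,"dy":0,"dz":0.007,"rx":0,"ry":0,"rz":0,"hand":0.045},{"dx":0,"dy":0,"dz":0,"rx":0,"ry":0,"rz":0,"hand":0.045},{"dx":0,"dy":0,"dz":0,"rx":0,"ry":0,"rz":0,"hand":0.045}]'
python3 -m pendant '[{"dx":0,"dy":0,"dz":0.002,"rx":0,"ry":0,"rz":0,"hand":0.045},{"dx":0,"dy":0,"dz":0,"rx":0,"ry":0,"rz":0,"hand":0.045},{"dx":0,"dy":0,"dz":0,"rx":0,"ry":0,"rz":0,"hand":0.045}]'
```

```text
clock: 23.22
position: [0.5504, 0.3037, 0.0305]
ee_rot: [-0.0, 0.996, 0.091, 0.001]
contact_force: [0.1, -0.1, -2.6]
width: 0.052
gripper_force: 49.0
clock: 23.47
position: [0.5502, 0.3037, 0.0284]
ee_rot: [-0.0, 0.996, 0.091, 0.001]
contact_force: [0.4, 0.1, -2.5]
width: 0.0521
gripper_force: 49.0
```

```bash
python3 -m pendant '[{"dx":0,"dy":0,"dz":0.0015,"rx":0,"ry":0,"rz":0,"hand":0.045},{"dx":0,"dy":0,"dz":0,"rx":0,"ry":0,"rz":0,"hand":0.045},{"dx":0,"dy":0,"dz":0,"rx":0,"ry":0,"rz":0,"hand":0.045}]'
python3 -m pendant '[{"dx":0,"dy":0,"dz":0.001,"rx":0,"ry":0,"rz":0,"hand":0.045},{"dx":0,"dy":0,"dz":0,"rx":0,"ry":0,"rz":0,"hand":0.045},{"dx":0,"dy":0,"dz":0,"rx":0,"ry":0,"rz":0,"hand":0.045}]'
```

```text
clock: 23.72
position: [0.5504, 0.3038, 0.0269]
ee_rot: [-0.0, 0.996, 0.091, 0.001]
contact_force: [-0.4, 0.6, 2.7]
width: 0.0521
gripper_force: 49.5
clock: 23.97
position: [0.5507, 0.3039, 0.0268]
ee_rot: [-0.0, 0.996, 0.091, 0.001]
contact_force: [-1.6, 0.8, 7.4]
width: 0.0519
gripper_force: 50.0
```

```bash
python3 -m pendant '[{"dx":0,"dy":0,"dz":-0.001,"rx":0,"ry":0,"rz":0,"hand":0.05},{"dx":0,"dy":0,"dz":0,"rx":0,"ry":0,"rz":0,"hand":0.053},{"dx":0,"dy":0,"dz":0,"rx":0,"ry":0,"rz":0,"hand":0.056},{"dx":0,"dy":0,"dz":0,"rx":0,"ry":0,"rz":0,"hand":0.06},{"dx":0,"dy":0,"dz":0,"rx":0,"ry":0,"rz":0,"hand":0.07},{"dx":0,"dy":0,"dz":0,"rx":0,"ry":0,"rz":0,"hand":0.085},{"dx":0,"dy":0,"dz":0,"rx":0,"ry":0,"rz":0,"hand":0.085},{"dx":0,"dy":0,"dz":0,"rx":0,"ry":0,"rz":0,"hand":0.085},{"dx":0,"dy":0,"dz":-0.025,"rx":0,"ry":0,"rz":0,"hand":0.085},{"dx":0,"dy":0,"dz":-0.04,"rx":0,"ry":0,"rz":0,"hand":0.085},{"dx":0,"dy":0,"dz":-0.04,"rx":0,"ry":0,"rz":0,"hand":0.085},{"dx":0,"dy":0,"dz":-0.03,"rx":0,"ry":0,"rz":0,"hand":0.085}]'
python3 -m pendant '[{"dx":-0.0046,"dy":0.0343,"dz":0,"rx":0,"ry":0,"rz":0,"hand":0.085},{"dx":-0.0046,"dy":0.0343,"dz":0,"rx":0,"ry":0,"rz":0,"hand":0.085},{"dx":-0.0046,"dy":0.0343,"dz":0,"rx":0,"ry":0,"rz":0,"hand":0.085},{"dx":-0.0046,"dy":0.0343,"dz":0,"rx":0,"ry":0,"rz":0,"hand":0.085},{"dx":-0.0046,"dy":0.0343,"dz":0,"rx":0,"ry":0,"rz":0,"hand":0.085},{"dx":-0.0046,"dy":0.0343,"dz":0,"rx":0,"ry":0,"rz":0,"hand":0.085},{"dx":-0.0046,"dy":0.0343,"dz":0,"rx":0,"ry":0,"rz":0,"hand":0.085},{"dx":-0.0046,"dy":0.0343,"dz":0,"rx":0,"ry":0,"rz":0,"hand":0.085},{"dx":-0.0046,"dy":0.0343,"dz":0,"rx":0,"ry":0,"rz":0,"hand":0.085},{"dx":0,"dy":0,"dz":0,"rx":0,"ry":0,"rz":0,"hand":0.085},{"dx":0,"dy":0,"dz":0,"rx":0,"ry":0,"rz":0,"hand":0.085},{"dx":0,"dy":0,"dz":0,"rx":0,"ry":0,"rz":0,"hand":0.085}]'
python3 go.py .5675 -.0065 .022 10.5
python3 - <<'E'
from rig import manip; import cv2,numpy as np
W=manip.get_image("wrist"); T=manip.get_image("side")
cv2.imwrite("pics/w9.png",np.hstack([cv2.resize(W["frame"],(400,300)),cv2.resize(T["frame"][140:440,160:480],(400,375))[:300]])[:,:,::-1])
E
```

```text
clock: 24.97
position: [0.5504, 0.3038, 0.164]
ee_rot: [-0.0, 0.996, 0.091, 0.001]
contact_force: [0.4, 1.2, 0.1]
width: 0.0849
gripper_force: 0.0
clock: 25.97
position: [0.5644, -0.0074, 0.1609]
ee_rot: [-0.0, 0.996, 0.09, -0.0]
contact_force: [-0.5, -0.3, -0.5]
width: 0.0852
gripper_force: 0.0
t 25.97 pos [ 0.5644 -0.0074  0.1609] yaw 10.3 tilt 0.0 w 0.0852 grip 0.0 F [-0.5 -0.3 -0.5]
left now-axes [ 0.0032 -0.0003  0.1389]
rz -0.15 left after turn [np.float64(0.0032), np.float64(-0.0004), np.float64(0.1389)]
```

View pics/w9.png

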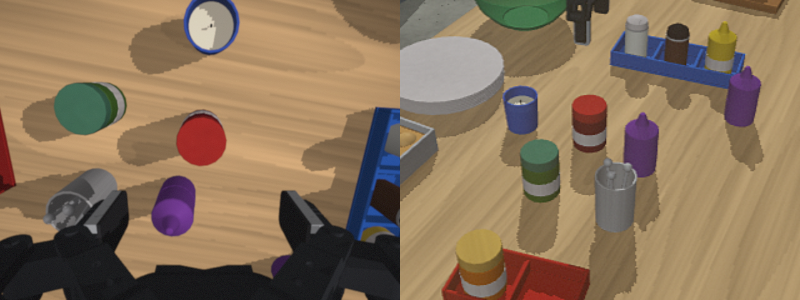

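The honey stands upright in the red far compartment (side (482,265)). The jam lid is at wrist (201,139) in the half-size image, about 6–8 mm ahead of the pads, so I'll shift forward and descend.

```bash
python3 -m pendant '[{"dx":0.0065,"dy":0,"dz":0.02,"rx":0,"ry":0,"rz":0,"hand":0.085},{"dx":0,"dy":0,"dz":0.04,"rx":0,"ry":0,"rz":0,"hand":0.085},{"dx":0,"dy":0,"dz":0.04,"rx":0,"ry":0,"rz":0,"hand":0.085},{"dx":0,"dy":0,"dz":0.028,"rx":0,"ry":0,"rz":0,"hand":0.085},{"dx":0,"dy":0,"dz":0.01,"rx":0,"ry":0,"rz":0,"hand":0.085},{"dx":0,"dy":0,"dz":0,"rx":0,"ry":0,"rz":0,"hand":0.085},{"dx":0,"dy":0,"dz":0,"rx":0,"ry":0,"rz":0,"hand":0.045},{"dx":0,"dy":0,"dz":0,"rx":0,"ry":0,"rz":0,"hand":0.045},{"dx":0,"dy":0,"dz":0,"rx":0,"ry":0,"rz":0,"hand":0.045},{"dx":0,"dy":0,"dz":0,"rx":0,"ry":0,"rz":0,"hand":0.045},{"dx":0,"dy":0,"dz":0,"rx":0,"ry":0,"rz":0,"hand":0.045},{"dx":0,"dy":0,"dz":0,"rx":0,"ry":0,"rz":0,"hand":0.045}]' 45
python3 go.py .476 .2895 .18 10.4
```

```text
clock: 27.07
position: [0.573, -0.0061, 0.0258]
ee_rot: [0.0, 0.996, 0.09, 0.003]
contact_force: [-0.1, 1.8, 5.1]
width: 0.052
gripper_force: 46.6
t 27.07 pos [ 0.573  -0.0061  0.0258] yaw 10.4 tilt 0.3 w 0.0520 grip 46.6 F [-0.1  1.8  5.1]
left now-axes [-0.0414 -0.3081 -0.1547]
rz -0.02 left after turn [np.float64(-0.0421), np.float64(-0.3083), np.float64(-0.1542)]
```

```bash
python3 -m pendant '[{"dx":0,"dy":0,"dz":-0.03,"rx":0,"ry":0,"rz":0,"hand":0.045},{"dx":0,"dy":0,"dz":-0.04,"rx":0,"ry":0,"rz":0,"hand":0.045},{"dx":0,"dy":0,"dz":-0.04,"rx":0,"ry":0,"rz":0,"hand":0.045},{"dx":0,"dy":0,"dz":-0.04,"rx":0,"ry":0,"rz":0,"hand":0.045},{"dx":0,"dy":0,"dz":0,"rx":0,"ry":0,"rz":0,"hand":0.045}]'
python3 -m pendant '[{"dx":-0.002,"dy":-0.015,"dz":0,"rx":0,"ry":0,"rz":0,"hand":0.045},{"dx":-0.004,"dy":-0.03,"dz":0,"rx":0,"ry":0,"rz":0,"hand":0.045},{"dx":-0.005,"dy":-0.036,"dz":0,"rx":0,"ry":0,"rz":0,"hand":0.045},{"dx":-0.005,"dy":-0.036,"dz":0,"rx":0,"ry":0,"rz":0,"hand":0.045},{"dx":-0.005,"dy":-0.036,"dz":0,"rx":0,"ry":0,"rz":0,"hand":0.045},{"dx":-0.005,"dy":-0.036,"dz":0,"rx":0,"ry":0,"rz":0,"hand":0.045},{"dx":-0.005,"dy":-0.036,"dz":0,"rx":0,"ry":0,"rz":0,"hand":0.045},{"dx":-0.005,"dy":-0.036,"dz":0,"rx":0,"ry":0,"rz":0,"hand":0.045},{"dx":-0.004,"dy":-0.03,"dz":0,"rx":0,"ry":0,"rz":0,"hand":0.045},{"dx":-0.002,"dy":-0.017,"dz":0,"rx":0,"ry":0,"rz":0,"hand":0.045},{"dx":0,"dy":0,"dz":0,"rx":0,"ry":0,"rz":0,"hand":0.045},{"dx":0,"dy":0,"dz":0,"rx":0,"ry":0,"rz":0,"hand":0.045}]'
python3 -m pendant '[{"dx":0,"dy":0,"dz":0,"rx":0,"ry":0,"rz":0,"hand":0.045}]'>/dev/null
python3 go.py .476 .2895 .031 10.4; python3 wm.py w10
```

```text
clock: 27.48
position: [0.5768, -0.0073, 0.1829]
ee_rot: [0.002, 0.996, 0.091, 0.009]
contact_force: [1.9, -0.3, -2.7]
width: 0.0515
gripper_force: 49.6
clock: 28.48
position: [0.4725, 0.2894, 0.1719]
ee_rot: [0.001, 0.996, 0.092, -0.001]
contact_force: [-0.0, -0.4, -3.6]
width: 0.0519
gripper_force: 49.5
t 28.57 pos [0.4733 0.2882 0.1722] yaw 10.4 tilt 0.1 w 0.0520 grip 49.5 F [ 0.5 -1.1 -3.2]
left now-axes [ 0.0031 -0.001   0.1412]
rz 0.02 left after turn [np.float64(0.0029), np.float64(-0.0008), np.float64(0.1412)]
red (250, 259, 152, 151) [array([0.3666, 0.2704]), array([0.1417, 0.1332]), np.float64(36.2985)]
red (270, 56, 111, 200) [array([0.5151, 0.297 ]), array([0.1495, 0.08  ]), np.float64(10.145)]
```

The red centre is confirmed again at (.515,.297). Lowering the jam.

```bash
python3 -m pendant '[{"dx":0.0032,"dy":-0.0015,"dz":0.02,"rx":0,"ry":0,"rz":0,"hand":0.045},{"dx":0,"dy":0,"dz":0.035,"rx":0,"ry":0,"rz":0,"hand":0.045},{"dx":0,"dy":0,"dz":0.035,"rx":0,"ry":0,"rz":0,"hand":0.045},{"dx":0,"dy":0,"dz":0.025,"rx":0,"ry":0,"rz":0,"hand":0.045},{"dx":0,"dy":0,"dz":0.015,"rx":0,"ry":0,"rz":0,"hand":0.045},{"dx":0,"dy":0,"dz":0.007,"rx":0,"ry":0,"rz":0,"hand":0.045},{"dx":0,"dy":0,"dz":0,"rx":0,"ry":0,"rz":0,"hand":0.045},{"dx":0,"dy":0,"dz":0,"rx":0,"ry":0,"rz":0,"hand":0.045}]'
python3 -m pendant '[{"dx":0,"dy":0,"dz":0.0015,"rx":0,"ry":0,"rz":0,"hand":0.045},{"dx":0,"dy":0,"dz":0,"rx":0,"ry":0,"rz":0,"hand":0.045},{"dx":0,"dy":0,"dz":0,"rx":0,"ry":0,"rz":0,"hand":0.045}]'
```

```text
clock: 29.28
position: [0.4778, 0.2905, 0.0364]
ee_rot: [-0.0, 0.996, 0.09, 0.0]
contact_force: [0.4, 0.8, -3.3]
width: 0.0521
gripper_force: 49.5
clock: 29.53
position: [0.4778, 0.2912, 0.0356]
ee_rot: [-0.0, 0.996, 0.091, 0.001]
contact_force: [-0.5, 0.2, -2.8]
width: 0.0518
gripper_force: 49.5
```

```bash
python3 -m pendant '[{"dx":0,"dy":0,"dz":0.002,"rx":0,"ry":0,"rz":0,"hand":0.045},{"dx":0,"dy":0,"dz":0,"rx":0,"ry":0,"rz":0,"hand":0.045},{"dx":0,"dy":0,"dz":0.0015,"rx":0,"ry":0,"rz":0,"hand":0.045},{"dx":0,"dy":0,"dz":0,"rx":0,"ry":0,"rz":0,"hand":0.045},{"dx":0,"dy":0,"dz":0,"rx":0,"ry":0,"rz":0,"hand":0.045}]'
python3 -m pendant '[{"dx":0,"dy":0,"dz":0.0015,"rx":0,"ry":0,"rz":0,"hand":0.045},{"dx":0,"dy":0,"dz":0,"rx":0,"ry":0,"rz":0,"hand":0.045},{"dx":0,"dy":0,"dz":0,"rx":0,"ry":0,"rz":0,"hand":0.045}]'
```

```text
clock: 29.95
position: [0.477, 0.2911, 0.031]
ee_rot: [-0.0, 0.996, 0.091, 0.0]
contact_force: [0.0, -0.2, -2.6]
width: 0.0519
gripper_force: 49.6
clock: 30.2
position: [0.4777, 0.2913, 0.0308]
ee_rot: [-0.0, 0.996, 0.091, 0.001]
contact_force: [-1.5, -0.6, 5.9]
width: 0.0515
gripper_force: 50.3
```

Seated at .0308. Releasing and retreating, then a final check.

```bash
python3 -m pendant '[{"dx":0,"dy":0,"dz":-0.0005,"rx":0,"ry":0,"rz":0,"hand":0.05},{"dx":0,"dy":0,"dz":0,"rx":0,"ry":0,"rz":0,"hand":0.053},{"dx":0,"dy":0,"dz":0,"rx":0,"ry":0,"rz":0,"hand":0.056},{"dx":0,"dy":0,"dz":0,"rx":0,"ry":0,"rz":0,"hand":0.06},{"dx":0,"dy":0,"dz":0,"rx":0,"ry":0,"rz":0,"hand":0.07},{"dx":0,"dy":0,"dz":0,"rx":0,"ry":0,"rz":0,"hand":0.085},{"dx":0,"dy":0,"dz":0,"rx":0,"ry":0,"rz":0,"hand":0.085},{"dx":0,"dy":0,"dz":0,"rx":0,"ry":0,"rz":0,"hand":0.085},{"dx":0,"dy":0,"dz":-0.025,"rx":0,"ry":0,"rz":0,"hand":0.085},{"dx":0,"dy":0,"dz":-0.04,"rx":0,"ry":0,"rz":0,"hand":0.085},{"dx":0,"dy":0,"dz":-0.04,"rx":0,"ry":0,"rz":0,"hand":0.085},{"dx":0,"dy":0,"dz":-0.03,"rx":0,"ry":0,"rz":0,"hand":0.085}]'
python3 -m pendant '[{"dx":-0.025,"dy":0,"dz":-0.02,"rx":0,"ry":0,"rz":0,"hand":0.085},{"dx":-0.025,"dy":0,"dz":-0.02,"rx":0,"ry":0,"rz":0,"hand":0.085},{"dx":-0.025,"dy":0,"dz":-0.02,"rx":0,"ry":0,"rz":0,"hand":0.085},{"dx":-0.025,"dy":0,"dz":-0.02,"rx":0,"ry":0,"rz":0,"hand":0.085},{"dx":0,"dy":0,"dz":0,"rx":0,"ry":0,"rz":0,"hand":0.085},{"dx":0,"dy":0,"dz":0,"rx":0,"ry":0,"rz":0,"hand":0.085},{"dx":0,"dy":0,"dz":0,"rx":0,"ry":0,"rz":0,"hand":0.085}]'
python3 - <<'E'
from rig import manip; import cv2,numpy as np
T=manip.get_image("top"); S=manip.get_image("side")
a=cv2.resize(T["frame"][130:340,130:510],(400,221)); b=S["frame"][140:440,150:470]
a=cv2.copyMakeBorder(a,0,79,0,0,0); cv2.imwrite("pics/f.png",np.hstack([a,cv2.resize(b,(400,300))])[:,:,::-1])
E
```

```text
clock: 31.2
position: [0.4777, 0.2912, 0.1679]
ee_rot: [-0.0, 0.996, 0.091, 0.001]
contact_force: [1.1, 0.4, 0.4]
width: 0.0848
gripper_force: 0.0
clock: 31.78
position: [0.379, 0.2729, 0.2447]
ee_rot: [0.0, 0.996, 0.091, 0.0]
contact_force: [0.8, 0.2, -1.3]
width: 0.0846
gripper_force: 0.0
```

View pics/f.png

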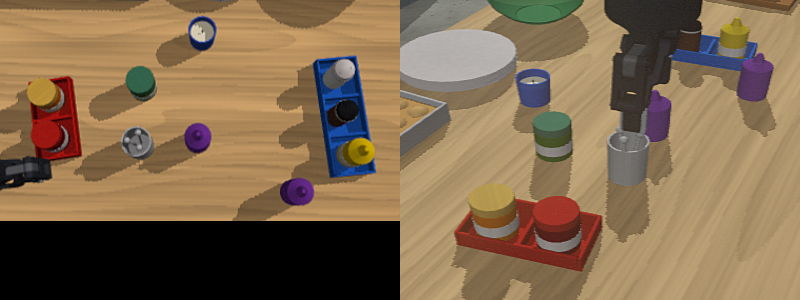

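Salt, pepper and mustard stand upright in the blue caddy. Honey and jam stand upright in the red one. The bystanders are where they were and the gripper is clear, so I'm handing in.

```bash
python3 -c "
from rig import manip; print(manip.sign_off())"
```

```text
the job is handed in; nothing more can be done
None
```

I handed the job in at about 32 s: salt, pepper and mustard stand upright in the blue caddy, honey and jam in the red, each in its own compartment, and the relish, candle and beaker were left untouched; one slip on the way was that the first grip on the honey closed over its lid edge (about 14 N), so I reopened and regripped it lower.

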